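# Stack and lock away the shelf corner plates

### The arm

A 6-joint arm with a two-finger parallel gripper is mounted at the origin on the work surface. World frame = base frame: x ahead of the robot, y to its left, z up, the work surface at z = 0. Lengths are in mm, angles in rad, forces in N, time in s.
With the tool pointing down it reaches from about 325 to 775 mm from the base axis. Payload 9.3 kg.
Tool frame: the origin (TCP) lies midway between the tips of the shut fingers; the grasp point (between the pads) lies 19 mm behind it; z points along the fingers, y is the direction in which the jaws open and shut (so a half turn about z gives the same grasp; the last joint's range is limited). The gripper opens to 85 mm and grips with 20 to 120 N. Pads are 22 mm wide; open, the fingers measure 114 mm over their backs; the gripper's body (76 mm by 85 mm) begins 54 mm behind the grasp point. The pads swing forward as they close: fully open they stand 13 mm farther back than shut.
Start: joints at [-1.346, 0.259, 0.021, 1.334, 0, 1.418], TCP at [202.875, -511.213, 231.279] pointing down, gripper open.
Joint ranges: [-3.04, 3.04], [-0.91, 1.82], [-1.04, 1.36], [-1.92, 1.95], [-1.52, 1.45], [-3.14, 3.14]. Speed limits (rad/s): [2.22, 2.22, 2.79, 3.14, 3.14, 3.14].

### API

Orientations are given as a rotation vector (axis times angle).
In Python, from station import read_state, snapshot, job_done gives the robot as it stands. The module is installed in compiled form; this text tells all that it offers.
- The arm moves only by the tool step_arm, never from a script. Its argument "moves" is a list of rows, each an object of numbers: "x", "y", "z": the shift along the tool's x, y, z in m; "yaw": the turn about the tool's z in rad. A call has 1 to 20 rows; each row is the pose to reach, as a shift and turn from the pose commanded when the call began, along the tool's axes at that moment; what a row does not reach only later rows make up. A row lasts 1/10 s, in which the tool goes at most 50 mm and 8.59 degrees, less where a joint would pass 70% of its speed; a pose out of reach is approached as far as the arm can. A call with a gripper value outside its range is refused whole. "jaw" is the closure, from -1 (fully open) to 1 (shut), so that 0 is half open, set as the call begins (left out, the last holds). The fingers move at their own pace and stop on an object; "newtons" is the grip in N (left out, the last holds). Time passes only in rows, so rows that repeat a pose let the fingers close. It gives the time, the measured TCP pose, the force and the opening at its end, in the units of the state.
- read_state(): the state, without advancing time (a new reading comes with each control period).
- snapshot(name): name is "side" or "top" or "wrist"; returns a dict with "image" (400x640x3 uint8, blue, green, red), "fovy" (degrees; the focal length in pixels is half the picture's height over the tangent of half this angle, whatever the lens; pixels are square), "cx", "cy" (the principal point, pixels), "rvec" (rotation vector, rad) and "tvec" (3), from world to camera coordinates, as OpenCV has them; the wrist camera has in their place "mount" (4x4, takes a point from camera to tool coordinates, whose origin is the TCP and whose axes are the flange's). Camera axes: x right, y down, z forward; pixel columns grow to the right and rows downward; lengths in mm; the calibration is good to about 2 mm. The wrist camera is an equidistant fisheye: a pixel r from the principal point sees the ray r / f radians off the axis. A picture is of the moment at which its call begins: read the wrist's pose just before it. There is no depth.
- job_done(): hands the job in, once; it reports no verdict.
The state is a dict: "clock": time; "joint_positions": joint angles; "qd": joint speeds; "joint_efforts": joint torques, N m; "tcp_pos": TCP position; "eef_rot": TCP orientation; "contact_force": force on the tool from outside, world axes, zero at the start; "wrist_torque": the same for the moment, N m; "opening": finger opening in mm.
Only numpy, scipy, OpenCV 4.12 (cv2) and the standard library are available. Lean on these libraries where they do the work, as an engineer would, in place of code of your own. Each camera call takes 0.05 s, during which the arm holds its last target.

### The job

Pile all the L-shaped dark grey corner plates on the rack's square rubber seat, flat and square with the seat's edges, each one turned half round from the one beneath so that the pile stays balanced. Then pass an end of the steel rod through the hole of the clamp block until it clearly sticks out on the far side, with the rod's other end resting in the open fork so that it lies across over the pile, and last tighten the hexagonal clamp screw clockwise to its stop, half a turn in short swings because the post blocks a full one. Leave the bottle, the beaker and the slide box alone.

Things in the scene. Friction and masses are not known exactly. Their poses are not given: they have to be found in the camera images.
- rack: storage rack fixed to the bench: grey foot 100 x 365 x 8 mm, long along its y. Origin on the bench under the centre of the seat. x = across the rack, y = along it, from the fork (at y -130 mm) through the seat (y 0) to the clamp block (y +130 mm), z up.
- seat (a point): centre of the top of the black square rubber seat, 90 x 90 mm, edges along the rack's x and y, 15 mm above the bench; the plates are piled here.
- eye (a point): centre of the square 16 x 16 mm hole that runs along the rack's y right through the aluminium clamp block. Block: 44 mm in x, 24 mm in y, from 84 to 132 mm above the bench; the floor of the hole is 100 mm above the bench. A round steel stop post (12 mm thick, top 170 mm above the bench) stands 52 mm beyond the block's centre in rack +y, 40 mm clear of its outer face.
- fork (a point): in the open-topped fork at the other end of the rack: a slot 20 mm wide in x, 20 mm long in y, floor 100 mm and lips 115 mm above the bench. This point is on the centre line, 5 mm above the slot's floor, where the resting rod's axis lies.
- screw (a joint): the clamp screw's turn: 0 = fully slack, grows as it turns clockwise seen from above, 3.14 = fully tight, at its stop. It starts between 0 and 0.4, turns stiffly (about 0.12 N m) and stays where it is left. The dark line on its top points along rack +x at 0 and along rack -x when tight; two of its six flats face rack +x and -x at 0.
- screw_head (a point): middle of the hexagonal steel head on top of the clamp block, on its vertical axis: 30 mm across flats, 20 mm tall, from 136 to 156 mm above the bench. The stop post 52 mm away in rack +y keeps a gripper from going all the way round: turn, let go, swing back, grip again.
- rod: stiff round steel rod 10 mm thick, 340 mm long along its y, about 200 g, with a square black sleeve 18 x 18 x 60 mm round its middle to grip. Origin at its centre, on its axis (9 mm above the bench as it lies). Both ends are alike.
- rod_a (a point): the centre of the rod's end at its +y, 170 mm from its origin.
- rod_b (a point): the centre of the rod's end at its -y, 170 mm from its origin.
- plate1: flat L-shaped corner plate of dark grey aluminium, 14 mm thick, about 180 g: two arms 32 mm wide and 90 mm long outside, within a 90 x 90 mm square. Origin at the centre of that square, on the underside, in the empty crook of the L. One arm fills x -45 to -13 mm (y -45 to 45), the other y -45 to -13 mm (x -45 to 45); z up. May be absent (None): 3 to 5 plates are present.
- plate1_elbow (a point): the outer corner of the elbow of plate1, at x -45, y -45 mm in its frame, at half its thickness.
- plate2: flat L-shaped corner plate of dark grey aluminium, 14 mm thick, about 180 g: two arms 32 mm wide and 90 mm long outside, within a 90 x 90 mm square. Origin at the centre of that square, on the underside, in the empty crook of the L. One arm fills x -45 to -13 mm (y -45 to 45), the other y -45 to -13 mm (x -45 to 45); z up. May be absent (None): 3 to 5 plates are present.
- plate2_elbow (a point): the outer corner of the elbow of plate2, at x -45, y -45 mm in its frame, at half its thickness.
- plate3: flat L-shaped corner plate of dark grey aluminium, 14 mm thick, about 180 g: two arms 32 mm wide and 90 mm long outside, within a 90 x 90 mm square. Origin at the centre of that square, on the underside, in the empty crook of the L. One arm fills x -45 to -13 mm (y -45 to 45), the other y -45 to -13 mm (x -45 to 45); z up. May be absent (None): 3 to 5 plates are present.
- plate3_elbow (a point): the outer corner of the elbow of plate3, at x -45, y -45 mm in its frame, at half its thickness.
- plate4: flat L-shaped corner plate of dark grey aluminium, 14 mm thick, about 180 g: two arms 32 mm wide and 90 mm long outside, within a 90 x 90 mm square. Origin at the centre of that square, on the underside, in the empty crook of the L. One arm fills x -45 to -13 mm (y -45 to 45), the other y -45 to -13 mm (x -45 to 45); z up. May be absent (None): 3 to 5 plates are present.
- plate4_elbow (a point): the outer corner of the elbow of plate4, at x -45, y -45 mm in its frame, at half its thickness.
- plate5: flat L-shaped corner plate of dark grey aluminium, 14 mm thick, about 180 g: two arms 32 mm wide and 90 mm long outside, within a 90 x 90 mm square. Origin at the centre of that square, on the underside, in the empty crook of the L. One arm fills x -45 to -13 mm (y -45 to 45), the other y -45 to -13 mm (x -45 to 45); z up. May be absent (None): 3 to 5 plates are present.
- plate5_elbow (a point): the outer corner of the elbow of plate5, at x -45, y -45 mm in its frame, at half its thickness.
- reagent: brown glass reagent bottle with a black cap, 64 mm wide, 130 mm tall; origin under its centre. Leave alone.
- beaker: clear glass beaker, 70 mm wide, 90 mm tall; origin under its centre. Leave alone.
- slidebox: cardboard slide box 80 x 100 x 35 mm; origin under its centre. Leave alone.
Things that resemble listed ones, but are neither listed nor needed, are in the scene too. What is shaped like the plate3 but green or turquoise is not meant.

How it is judged:
By the outcome, as a careful person would: the job done as asked, in the order asked, and still so for the second after the job is handed in, with the robot touching nothing.
Of plate1, plate2, plate3, plate4, plate5 only 3 to 5 are there at a start; the rules pass over those that are not, and their reading is None.
At some moment in a run one of plate1, plate2, plate3, plate4, plate5, rod may be knocked a few centimetres aside while the robot is not near it.
Once in a run the grip may slacken for a moment while it holds something.
It also fails if it takes over 210 s, if anything falls off the work surface, if the arm or the gripper's body presses on something with over 40 N, if the wrist force passes 120 N, or if a joint passes its speed limit or range.

## Working session

There is one attempt and no reset: what is moved stays moved. The work goes in short steps, Python scripts to look and compute and a tool call to move; the robot and the scene stay as the last step left them, time stands still between calls to the robot, and variables do not carry over. Pictures are saved under pics/ and viewed, and the job is handed in when it is done.

Besides the shell and the picture viewer there is one more tool, called after "Emit:" as name([rows], argument=value, ...), one row to a line, values as JSON. step_arm: Moves the arm, as the interface text tells. Its arguments: {"type":"object","properties":{"moves":{"type":"array","items":{"type":"object","properties":{"x":{"type":"number"},"y":{"type":"number"},"z":{"type":"number"},"yaw":{"type":"number"}}}},"jaw":{"type":"number"},"newtons":{"type":"number"}},"required":["moves"]}

```bash
mkdir -p pics; ls; cat > h.py <<'E'
import numpy as np, cv2
from station import read_state, snapshot
def shot(n,out):
    s=snapshot(n); cv2.imwrite('pics/'+out,s['image']); return s
E
python3 - <<'E'
from h import *
print(read_state())
for n in ['side','top','wrist']:
    s=shot(n,n+'0.png'); print({k:(np.round(v,4).tolist() if not isinstance(v,(int,float)) else v) for k,v in s.items() if k!='image'})
E
```

```text
pics
{'clock': 0.0, 'joint_positions': array([-1.34558845e+00,  2.59224152e-01,  2.07563319e-02,  1.33370960e+00,
        2.84678655e-05,  1.41818016e+00]), 'qd': array([-0.00018543,  0.00036744, -0.00078057,  0.00116409, -0.00025522,
       -0.00135957]), 'joint_efforts': array([ 3.83522438e-04, -5.55642915e+01,  3.44525635e+01,  1.37990993e-02,
       -4.06634103e-05,  1.50815328e-06]), 'tcp_pos': array([ 202.82589606, -510.93189643,  230.64667342]), 'eef_rot': array([-3.08434434e+00, -5.89701473e-01,  3.40209750e-05]), 'contact_force': array([-0.15817008, -0.30930786,  0.30963193]), 'wrist_torque': array([-0.04917833, -0.03513735, -0.03063291]), 'opening': 85.04245085342694}
{'fovy': 44.34890930283061, 'cx': 325.22811685968634, 'cy': 208.898320858384, 'rvec': [2.4484, -0.0906, 0.0398], 'tvec': [-542.1834, 97.84, 1767.2493]}
{'fovy': 49.735163023702086, 'cx': 318.84024745798934, 'cy': 205.03180312410026, 'rvec': [2.1396, -2.1884, 0.1155], 'tvec': [27.1998, 573.1485, 1542.8747]}
{'fovy': 65.70646984690485, 'cx': 320.98149036034357, 'cy': 190.8573542657403, 'mount': [[0.0013, -0.9478, -0.3189, 81.9014], [1.0, 0.0012, 0.0006, 1.0756], [-0.0002, -0.3189, 0.9478, -142.0308], [0.0, 0.0, 0.0, 1.0]]}
```

View pics/top0.png

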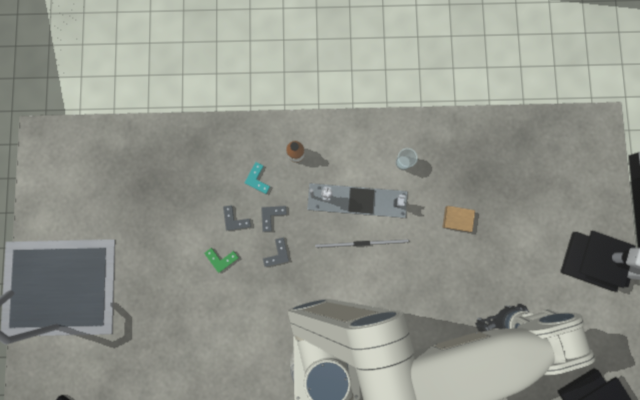

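View pics/side0.png

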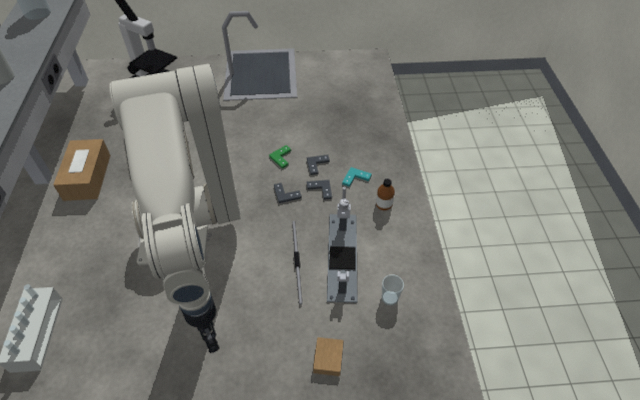

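View pics/wrist0.png

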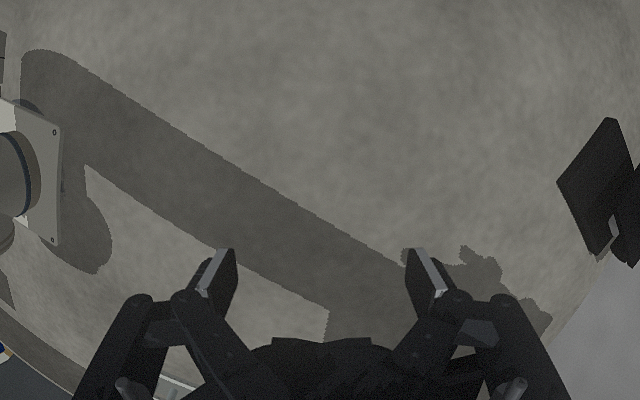

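```bash
cat >> h.py <<'E'
from scipy.spatial.transform import Rotation as R
def ray(s,uv,st=None):
    """origin and dirs (world) for pixels"""
    uv=np.atleast_2d(np.array(uv,float)); f=200/np.tan(np.radians(s['fovy']/2))
    d=(uv-[s['cx'],s['cy']])/f
    if 'mount' in s:
        r=np.linalg.norm(d,axis=1,keepdims=True); k=np.where(r>1e-9,np.sin(r)/np.maximum(r,1e-9),1)
        dc=np.hstack([d*k,np.cos(r)]); M=np.array(s['mount'])
        Rt=R.from_rotvec(st['eef_rot']).as_matrix(); 
        o=Rt@M[:3,3]+st['tcp_pos']; return o,dc@(Rt@M[:3,:3]).T
    dc=np.hstack([d,np.ones((len(d),1))]); Rw=R.from_rotvec(np.ravel(s['rvec'])).as_matrix()
    return -Rw.T@np.ravel(s['tvec']),dc@Rw
def at(s,uv,z,st=None):
    o,d=ray(s,uv,st); return o+d*((z-o[2])/d[:,2])[:,None]
def proj(s,P,st=None):
    P=np.atleast_2d(np.array(P,float)); f=200/np.tan(np.radians(s['fovy']/2))
    if 'mount' in s:
        M=np.array(s['mount']); Rt=R.from_rotvec(st['eef_rot']).as_matrix()
        c=((P-st['tcp_pos'])@Rt-M[:3,3])@M[:3,:3]
        rr=np.linalg.norm(c[:,:2],axis=1); th=np.arctan2(rr,c[:,2])
        return c[:,:2]/rr[:,None]*th[:,None]*f+[s['cx'],s['cy']]
    Rw=R.from_rotvec(np.ravel(s['rvec'])).as_matrix(); c=P@Rw.T+np.ravel(s['tvec'])
    return c[:,:2]/c[:,2:]*f+[s['cx'],s['cy']]
def crop(img,u0,v0,u1,v1,k,out):
    cv2.imwrite('pics/'+out,cv2.resize(img[v0:v1,u0:u1],None,fx=k,fy=k,interpolation=cv2.INTER_CUBIC))
E
python3 - <<'E'
from h import *
s=snapshot('top'); crop(s['image'],200,130,500,290,2.6,'topc.png')
print(at(s,[(237,219),(274,217),(278,254)],14).round(),at(s,[(317,245),(409,241),(361,243)],9).round(),at(s,[(361,201)],15).round())
print(at(s,[(408,160),(460,218),(295,150)],0).round())
st=read_state(); Rt=R.from_rotvec(st['eef_rot']).as_matrix(); print(Rt.round(3))
E
```

```text
[[531. 316.  14.]
 [535. 180.  14.]
 [399. 167.  14.]] [[ 429.   24.    9.]
 [ 436. -313.    9.]
 [ 433. -137.    9.]] [[ 587. -142.   15.]]
[[ 740. -325.    0.]
 [ 517. -507.    0.]
 [ 788.  100.    0.]]
[[ 0.929  0.369 -0.   ]
 [ 0.369 -0.929  0.001]
 [ 0.    -0.001 -1.   ]]
```

View pics/topc.png

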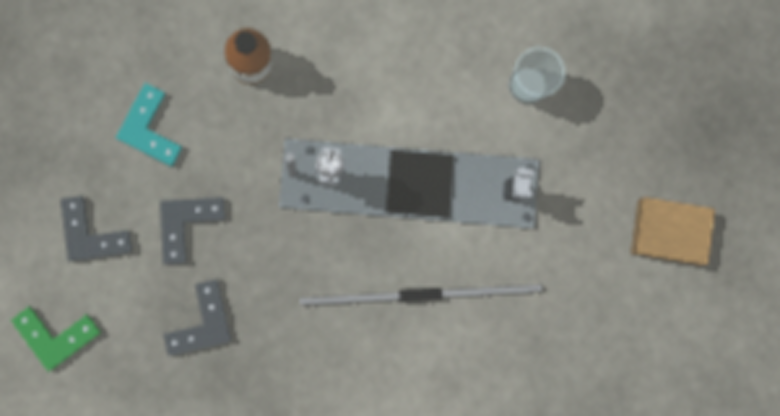

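Grey candidates in the top view are (237,219), (274,217) and (278,254). The turquoise one at (258,178) and the green one at (221,260) are decoys. I'll move in for a wrist view.

Emit:
step_arm([
  {"x": 0.04, "y": -0.03, "yaw": -0.1},
  {"x": 0.516, "y": -0.576, "yaw": -1.6},
  {"x": 0.516, "y": -0.576, "yaw": -1.6},
  {"x": 0.516, "y": -0.576, "yaw": -1.6},
  {"x": 0.516, "y": -0.576, "yaw": -1.6},
  {"x": 0.516, "y": -0.576, "yaw": -1.6},
  {"x": 0.516, "y": -0.576, "yaw": -1.6},
  {"x": 0.516, "y": -0.576, "yaw": -1.6},
  {"x": 0.516, "y": -0.576, "yaw": -1.6},
  {"x": 0.516, "y": -0.576, "yaw": -1.6},
  {"x": 0.516, "y": -0.576, "yaw": -1.6},
  {"x": 0.516, "y": -0.576, "yaw": -1.6},
  {"x": 0.516, "y": -0.576, "yaw": -1.6},
  {"x": 0.516, "y": -0.576, "yaw": -1.6},
  {"x": 0.516, "y": -0.576, "yaw": -1.6},
  {"x": 0.516, "y": -0.576, "yaw": -1.6},
  {"x": 0.516, "y": -0.576, "yaw": -1.6},
  {"x": 0.516, "y": -0.576, "yaw": -1.6},
  {"x": 0.516, "y": -0.576, "yaw": -1.6},
  {"x": 0.516, "y": -0.576, "yaw": -1.6},
])

```text
schema error: expected keys x, y, z, yaw
```

```bash
cat >> h.py <<'E'
def w(out):
    st=read_state(); s=shot('wrist',out); 
    Rt=R.from_rotvec(st['eef_rot']).as_matrix()
    print('t',round(float(st['clock']),2),'tcp',np.round(st['tcp_pos'],1),'phi',round(float(np.degrees(np.arctan2(Rt[1,0],Rt[0,0]))),2),'op',round(float(st['opening']),1),'F',np.round(st['contact_force'],1))
    return s,st
E
python3 - <<'E'
from h import *
s,st=w('w1.png'); t=shot('top','t1.png'); print(np.degrees(st['joint_positions']).round(1))
E
```

```text
t 0.2 tcp [ 202.9 -511.1  230.9] phi 21.65 op 85.5 F [ 0.4  0.5 -0.4]
[-77.1  14.8   1.2  76.4   0.   81.3]
```

View pics/w1.png

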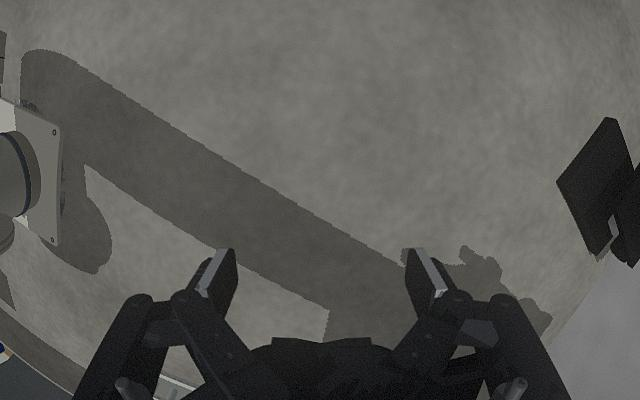

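View pics/t1.png

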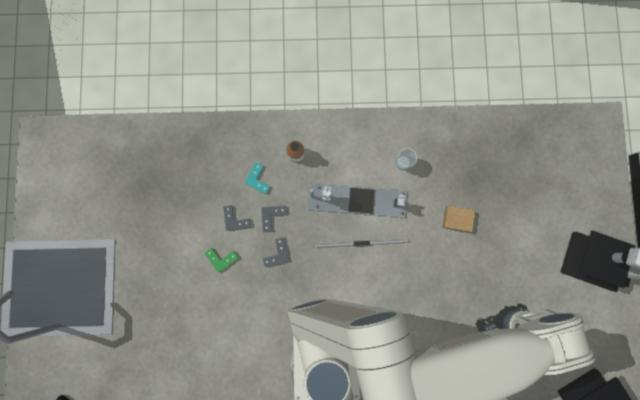

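Emit:
step_arm([
  {"x": 0.516, "y": -0.576, "z": 0, "yaw": -1.6},
  {"x": 0.516, "y": -0.576, "z": 0, "yaw": -1.6},
  {"x": 0.516, "y": -0.576, "z": 0, "yaw": -1.6},
  {"x": 0.516, "y": -0.576, "z": 0, "yaw": -1.6},
  {"x": 0.516, "y": -0.576, "z": 0, "yaw": -1.6},
  {"x": 0.516, "y": -0.576, "z": 0, "yaw": -1.6},
  {"x": 0.516, "y": -0.576, "z": 0, "yaw": -1.6},
  {"x": 0.516, "y": -0.576, "z": 0, "yaw": -1.6},
  {"x": 0.516, "y": -0.576, "z": 0, "yaw": -1.6},
  {"x": 0.516, "y": -0.576, "z": 0, "yaw": -1.6},
  {"x": 0.516, "y": -0.576, "z": 0, "yaw": -1.6},
  {"x": 0.516, "y": -0.576, "z": 0, "yaw": -1.6},
  {"x": 0.516, "y": -0.576, "z": 0, "yaw": -1.6},
  {"x": 0.516, "y": -0.576, "z": 0, "yaw": -1.6},
  {"x": 0.516, "y": -0.576, "z": 0, "yaw": -1.6},
  {"x": 0.516, "y": -0.576, "z": 0, "yaw": -1.6},
  {"x": 0.516, "y": -0.576, "z": 0, "yaw": -1.6},
  {"x": 0.516, "y": -0.576, "z": 0, "yaw": -1.6},
])

```text
clock: 2.1
tcp_pos: [469.7, 214.7, 230.9]
eef_rot: [-1.725, -2.625, 0.001]
contact_force: [-1.2, -0.4, 0.2]
opening: 85.2
```

```bash
python3 - <<'E'
from h import *
s,st=w('w1.png'); t=shot('top','t1.png'); print(np.degrees(st['joint_positions']).round(1))
E
```

```text
t 2.1 tcp [469.7 214.7 230.9] phi 113.4 op 85.2 F [-1.2 -0.4  0.2]
[15.3 11.6 -3.2 75.3 -0.  81.9]
```

View pics/w1.png

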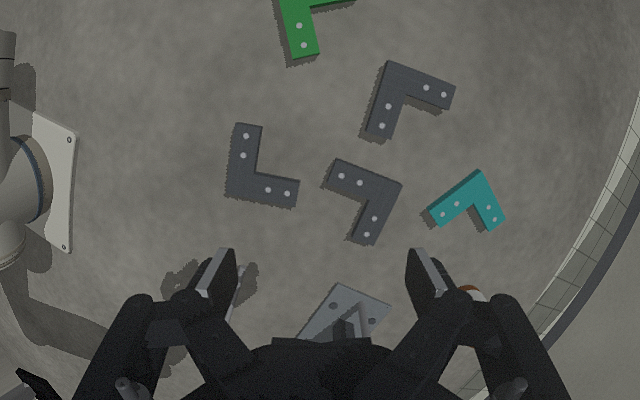

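View pics/t1.png

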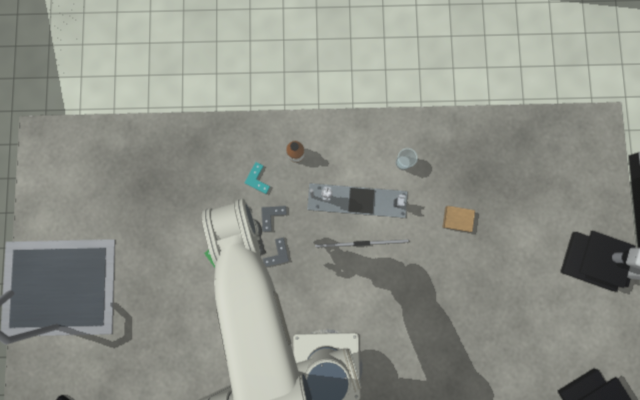

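```bash
python3 - <<'E'
from h import *
im=cv2.imread('pics/w1.png'); crop(im,210,50,470,255,3,'w1c.png')
for p in [(240,180),(280,188),(100,180),(395,85),(430,75),(350,170),(400,180),(365,240),(300,200),(210,290)]: print(p, cv2.blur(im,(5,5))[p[1],p[0]])
E
```

```text
(240, 180) [74 71 68]
(280, 188) [75 72 69]
(100, 180) [107 113 114]
(395, 85) [74 72 68]
(430, 75) [89 91 90]
(350, 170) [75 72 69]
(400, 180) [103 110 111]
(365, 240) [74 71 68]
(300, 200) [100 106 107]
(210, 290) [34 35 36]
```

View pics/w1c.png

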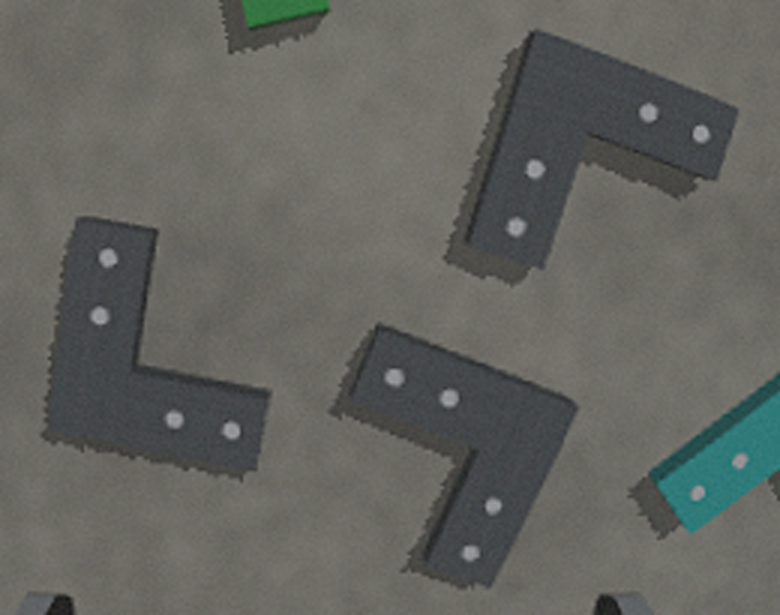

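```bash
cat >> h.py <<'E'
from scipy.optimize import minimize
L=np.array([(-45,-45),(45,-45),(45,-13),(-13,-13),(-13,45),(-45,45)],float)
def Lpts(p,z):
    a=np.radians(p[2]); c,s_=np.cos(a),np.sin(a)
    q=L@np.array([[c,s_],[-s_,c]])+p[:2]; return np.hstack([q,np.full((6,1),z)])
def bluemask(im):
    b=cv2.GaussianBlur(im,(0,0),1.2).astype(int); return ((b[:,:,0]-b[:,:,2]>0)&(b[:,:,0]>45)&(b[:,:,0]<95)&(abs(b[:,:,1]-b[:,:,0])<14)).astype(np.uint8)
def fitL(s,st,p0,zb=0,h=14,mask=None,k=4,box=130):
    """fit plate outline; p=(x,y,deg)"""
    if mask is None: mask=bluemask(s['image'])
    m=cv2.resize(mask,None,fx=k,fy=k,interpolation=cv2.INTER_NEAREST)
    def render(p):
        r=np.zeros_like(m)
        a=proj(s,Lpts(p,zb),st)*k+k/2-.5; b=proj(s,Lpts(p,zb+h),st)*k+k/2-.5
        for P in [a,b]+[np.array([a[i],a[(i+1)%6],b[(i+1)%6],b[i]]) for i in range(6)]:
            cv2.fillPoly(r,[np.round(P*16).astype(np.int32)],1,shift=4)
        return r
    def cost(p):
        r=render(p); a=cv2.dilate(r,np.ones((15*k//4+1,)*2,np.uint8))
        return -(r&m).sum()/max(1,((r|m)&a).sum())
    best=None
    for d in (6,2):
        p=np.array(p0 if best is None else best.x,float)
        best=minimize(cost,p,method='Nelder-Mead',options=dict(initial_simplex=[p,p+[d,0,0],p+[0,d,0],p+[0,0,d]],xatol=.05,fatol=1e-5))
    return best.x,-best.fun
E
python3 - <<'E'
from h import *
st=read_state(); s=snapshot('wrist')
m=bluemask(s['image']); cv2.imwrite('pics/m1.png',m*255)
C=lambda P:[(x/3+210,y/3+50) for x,y in P]
for nm,P in dict(A=[(80,217),(50,432),(256,470)],B=[(716,178),(535,30),(470,240)],D=[(375,325),(578,405),(490,587)]).items():
    q=at(s,C(P),14,st)[:,:2]
    if nm=='B': q=at(s,C([(738,110),(533,30),(470,240)]),14,st)[:,:2]
    print(nm,q.round(1).tolist(),np.linalg.norm(q[0]-q[1]).round(1),np.linalg.norm(q[1]-q[2]).round(1))
    c=(q[0]+q[2])/2; d=c-q[1]; ang=np.degrees(np.arctan2(d[1],d[0]))-45
    print(c, ang, fitL(s,st,[*c,ang],mask=m))
E
```

```text
A [[359.7, 216.0], [377.2, 125.7], [464.2, 145.1]] 92.0 89.1
[411.92380003 180.55861322] 12.707121248508976 (array([415.77579678, 198.34392815,   4.23727473]), np.float64(-316112485197661.25))
B [[582.7, 364.1], [492.8, 352.9], [504.6, 267.2]] 90.6 86.5
[543.65827376 315.64483234] -81.18213559414946 (array([549.35160226, 312.30792346, -80.99120952]), np.float64(-310509427580620.6))
D [[484.5, 221.0], [575.6, 224.4], [579.7, 134.0]] 91.2 90.5
[532.09258717 177.5054638 ] -177.8808173158089 (array([ 440.48079019,  285.26053163, -184.61515659]), np.float64(-0.0))h.py:54: RuntimeWarning: overflow encountered in scalar negative
  return -(r&m).sum()/max(1,((r|m)&a).sum())
```

View pics/m1.png

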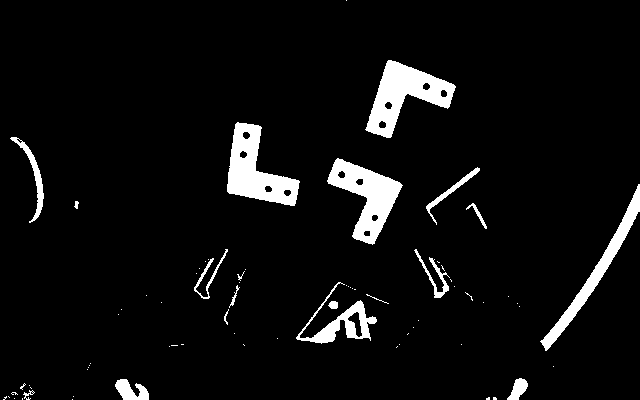

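Unsigned overflow in my cost function; fixing that.

```bash
sed -i 's/return -(r&m).sum()\/max/return -float((r\&m).sum())\/max/' h.py
python3 - <<'E'
from h import *
st=read_state(); s=snapshot('wrist')
m=bluemask(s['image']); m=cv2.morphologyEx(m,cv2.MORPH_CLOSE,np.ones((9,9),np.uint8))
v=s['image'].copy()
for p0 in [(412,180,12.7),(543.7,315.6,-81.2),(532,177.5,-177.9)]:
    p,q=fitL(s,st,p0,mask=m); print(p.round(2),round(q,3))
    cv2.polylines(v,[proj(s,Lpts(p,14),st).round().astype(int)],True,(0,0,255))
# rack corner seen
crop(v,210,50,470,255,3,'w1f.png'); crop(s['image'],250,260,430,350,4,'w1r.png')
E
```

```text
[409.83 179.98  11.8 ] 0.959
[543.3  316.25 -83.02] 0.95
[ 532.63  177.68 -178.25] 0.946
```

View pics/w1f.png

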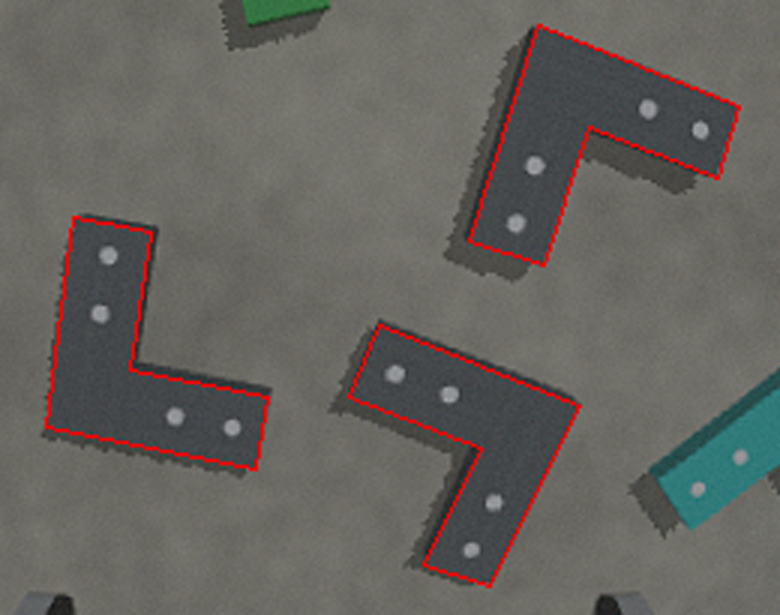

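```bash
cat >> h.py <<'E'
def mv(x,y,z,phi,st=None,cmd=None):
    """print tool-frame numbers for going to world target; cmd=(x,y,z,phi) commanded pose if known"""
    st=st or read_state(); Rt=R.from_rotvec(st['eef_rot']).as_matrix()
    ph=np.degrees(np.arctan2(Rt[1,0],Rt[0,0])); p=np.array(st['tcp_pos'])
    if cmd is not None: p=np.array(cmd[:3],float); ph=cmd[3]
    a=np.radians(ph); d=np.array([x,y,z])-p
    dp=(phi-ph+180)%360-180
    t=(np.cos(a)*d[0]+np.sin(a)*d[1], np.sin(a)*d[0]-np.cos(a)*d[1], -d[2], -np.radians(dp))
    J1=np.degrees(np.arctan2(y,x))-9
    print('move x %.4f y %.4f z %.4f yaw %.3f  (phi now %.2f; end j6~%.0f)'%(*(np.array(t[:3])/1000),t[3],ph,np.degrees(st['joint_positions'][5])-dp+J1-np.degrees(st['joint_positions'][0])))
E
python3 -c "
from h import *
mv(530,-142,230,180)"
```

```text
move x -0.3504 y -0.0850 z 0.0016 yaw -1.165  (phi now 113.24; end j6~-24)
```

Emit:
step_arm([
  {"x": -0.35, "y": -0.085, "z": 0, "yaw": -1.165},
  {"x": -0.35, "y": -0.085, "z": 0, "yaw": -1.165},
  {"x": -0.35, "y": -0.085, "z": 0, "yaw": -1.165},
  {"x": -0.35, "y": -0.085, "z": 0, "yaw": -1.165},
  {"x": -0.35, "y": -0.085, "z": 0, "yaw": -1.165},
  {"x": -0.35, "y": -0.085, "z": 0, "yaw": -1.165},
  {"x": -0.35, "y": -0.085, "z": 0, "yaw": -1.165},
  {"x": -0.35, "y": -0.085, "z": 0, "yaw": -1.165},
  {"x": -0.35, "y": -0.085, "z": 0, "yaw": -1.165},
  {"x": -0.35, "y": -0.085, "z": 0, "yaw": -1.165},
  {"x": -0.35, "y": -0.085, "z": 0, "yaw": -1.165},
  {"x": -0.35, "y": -0.085, "z": 0, "yaw": -1.165},
])

```text
clock: 3.5
tcp_pos: [530.2, -139.9, 231.6]
eef_rot: [0.0, 3.141, -0.0]
contact_force: [0.9, -0.1, -0.4]
opening: 85.4
```

```bash
python3 - <<'E'
from h import *
s,st=w('w2.png'); print(np.degrees(st['joint_positions']).round(1))
E
```

```text
t 3.5 tcp [ 530.2 -139.9  231.6] phi 179.99 op 85.4 F [ 0.9 -0.1 -0.4]
[-23.6  14.6   1.   76.4   0.  -23.5]
```

View pics/w2.png

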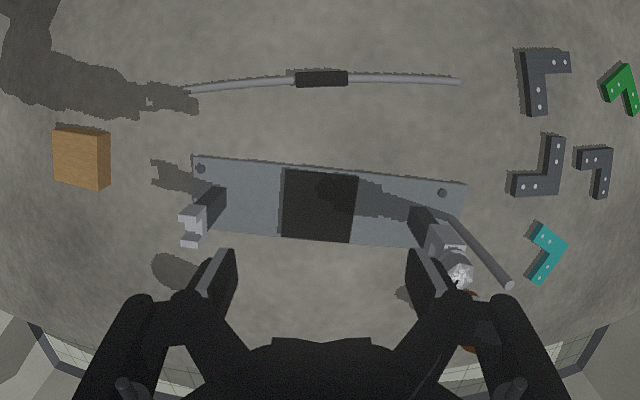

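```bash
python3 - <<'E'
from h import *
im=cv2.imread('pics/w2.png'); crop(im,170,140,500,300,2.4,'w2r.png'); crop(im,265,155,375,255,6,'w2s.png'); crop(im,170,60,480,110,2.5,'w2d.png')
E
```

```text
(no output)
```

View pics/w2r.png

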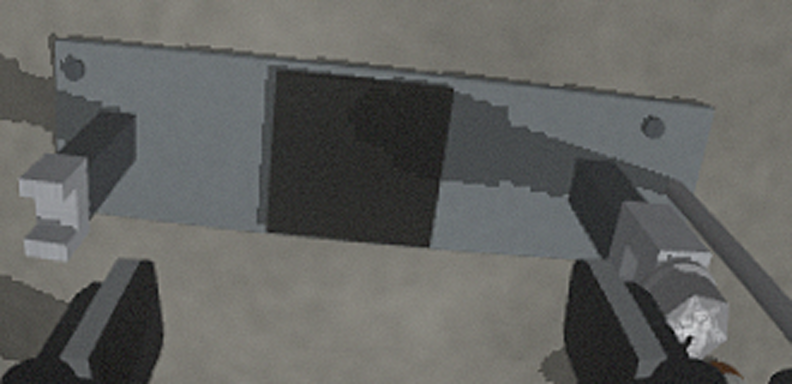

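View pics/w2s.png

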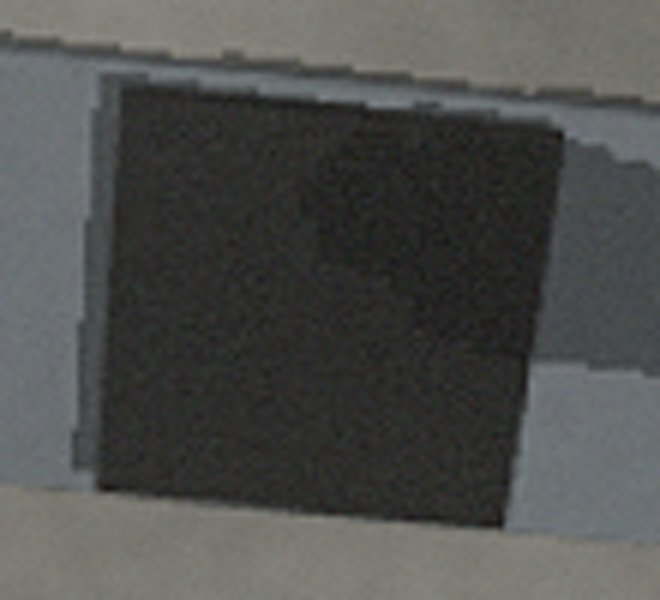

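View pics/w2d.png

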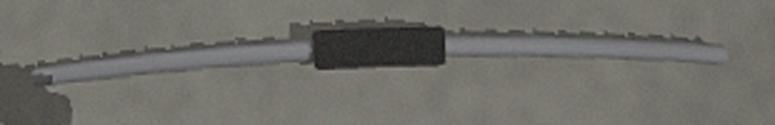

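```bash
python3 - <<'E'
from h import *
st=read_state(); s=snapshot('wrist')
P=np.array([(119,88),(566,130),(504,527),(97,490)])/6+[265,155]
q=at(s,P,15,st)[:,:2]; print(q.round(1).tolist()); print('c',q.mean(0),[np.linalg.norm(q[i]-q[i-1]).round(1) for i in range(4)])
def an(a,b): d=b-a; return np.degrees(np.arctan2(d[1],d[0])).round(2)
print(an(q[0],q[1])-90,an(q[3],q[2])-90,an(q[0],q[3]),an(q[1],q[2]))
f=at(s,[(192.9,155.8),(467,183.8)],8,st)[:,:2]; print('foot',f.round(1),an(*f)-90,np.linalg.norm(f[1]-f[0]))
r=at(s,[(183,91),(460.8,81.6)],9,st)[:,:2]; print('rod',r.round(1),r.mean(0),an(*r),np.linalg.norm(r[1]-r[0]))
sl=at(s,np.array([(313,30),(444,27),(445,66),(315,69)])/2.5+[170,60],18,st)[:,:2];print(sl.round(1),sl.mean(0))
m=bluemask(s['image']); m=cv2.morphologyEx(m,cv2.MORPH_CLOSE,np.ones((9,9),np.uint8))
for p0 in [(410,180,12),(543.7,315.6,-83),(532,177.5,-178.3)]:
    p,qq=fitL(s,st,p0,mask=m); print(p.round(2),round(qq,3))
E
```

```text
[[542.4, -184.3], [550.9, -94.4], [640.9, -103.9], [632.2, -192.5]]
c [ 591.61131844 -143.78120011] [np.float64(90.2), np.float64(90.2), np.float64(90.5), np.float64(89.1)]
-5.439999999999998 -5.6299999999999955 -5.27 -6.02
foot [[ 524.6 -304.3]
 [ 561.1   54.2]] -5.810000000000002 360.379020508748
rod [[ 441.3 -311.5]
 [ 428.6   31.4]] [ 434.99348583 -140.05277896] 92.12 343.1865838124437
[[ 427.2 -170. ]
 [ 425.7 -111.1]
 [ 443.6 -110.5]
 [ 445.2 -169.2]] [ 435.40379524 -140.2220445 ]
[408.48 184.38  11.48] 0.852
[543.15 316.97 -83.46] 0.897
[ 532.03  179.15 -177.85] 0.934
```

```bash
python3 - <<'E'
from h import *
mv(527.4,207.1,100,181.8,cmd=(530.2,-142,231.6,180))
E
```

```text
move x 0.0028 y 0.3491 z 0.1316 yaw -0.031  (phi now 180.00; end j6~11)
```

Emit:
step_arm([
  {"x": 0.003, "y": 0.349, "z": 0, "yaw": -0.031},
  {"x": 0.003, "y": 0.349, "z": 0, "yaw": -0.031},
  {"x": 0.003, "y": 0.349, "z": 0, "yaw": -0.031},
  {"x": 0.003, "y": 0.349, "z": 0, "yaw": -0.031},
  {"x": 0.003, "y": 0.349, "z": 0, "yaw": -0.031},
  {"x": 0.003, "y": 0.349, "z": 0, "yaw": -0.031},
  {"x": 0.003, "y": 0.349, "z": 0.13, "yaw": -0.031},
  {"x": 0.003, "y": 0.349, "z": 0.13, "yaw": -0.031},
  {"x": 0.003, "y": 0.349, "z": 0.13, "yaw": -0.031},
  {"x": 0.003, "y": 0.349, "z": 0.13, "yaw": -0.031},
  {"x": 0.003, "y": 0.349, "z": 0.13, "yaw": -0.031},
  {"x": 0.003, "y": 0.349, "z": 0.13, "yaw": -0.031},
  {"x": 0.003, "y": 0.349, "z": 0.13, "yaw": -0.031},
], jaw=-0.4, newtons=60)

```text
clock: 4.9
tcp_pos: [528.2, 208.2, 103.3]
eef_rot: [-0.049, 3.138, 0.001]
contact_force: [-0.1, 0.8, 0.2]
opening: 59.8
```

```bash
cat >> h.py <<'E'
def fitall(s,st,ps,zb=0,out=None,draw=True):
    m=bluemask(s['image']); m=cv2.morphologyEx(m,cv2.MORPH_CLOSE,np.ones((9,9),np.uint8)); v=s['image'].copy(); r=[]
    for p0 in ps:
        p,q=fitL(s,st,p0,zb=zb,mask=m); print(p.round(2),round(q,3)); r.append(p)
        cv2.polylines(v,[proj(s,Lpts(p,zb+14),st).round().astype(int)],True,(0,0,255))
    if out: cv2.imwrite('pics/'+out,v)
    return r
E
python3 - <<'E'
from h import *
s,st=w('w3.png'); fitall(s,st,[(532.3,178.3,-178)],out='w3f.png')
E
```

```text
t 4.9 tcp [528.2 208.2 103.3] phi -178.2 op 59.8 F [-0.1  0.8  0.2]
[ 533.03  178.12 -177.63] 0.974
```

View pics/w3f.png

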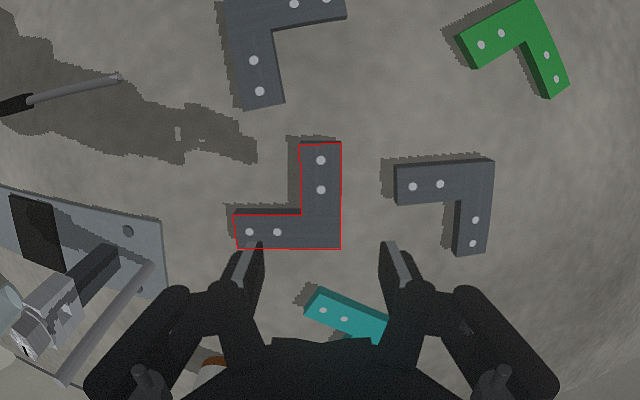

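Emit:
step_arm([
  {"x": 0, "y": -0.001, "z": 0.05, "yaw": -0.01},
  {"x": 0, "y": -0.001, "z": 0.08, "yaw": -0.01},
  {"x": 0, "y": -0.001, "z": 0.095, "yaw": -0.01},
  {"x": 0, "y": -0.001, "z": 0.1, "yaw": -0.01},
  {"x": 0, "y": -0.001, "z": 0.1, "yaw": -0.01},
])

```text
clock: 5.45
tcp_pos: [527.5, 207.2, 1.7]
eef_rot: [-0.065, 3.141, 0.0]
contact_force: [-0.1, 1.2, 0.5]
opening: 59.7
```

```bash
python3 - <<'E'
from h import *
s,st=w('w4.png')
E
```

```text
t 5.45 tcp [527.5 207.2   1.7] phi -177.62 op 59.7 F [-0.1  1.2  0.5]
```

View pics/w4.png

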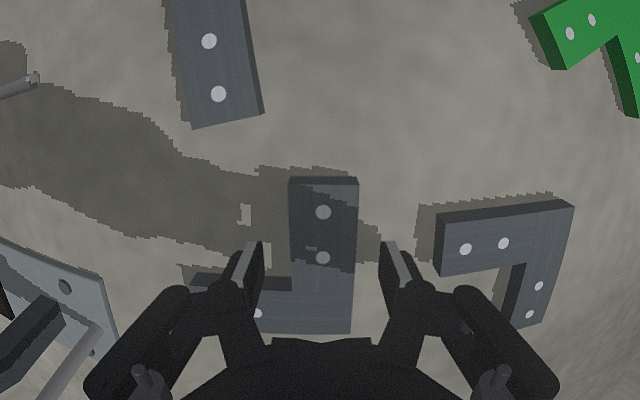

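Emit:
step_arm([
  {"x": 0, "y": 0, "z": 0, "yaw": 0},
  {"x": 0, "y": 0, "z": 0, "yaw": 0},
  {"x": 0, "y": 0, "z": 0, "yaw": 0},
  {"x": 0, "y": 0, "z": 0, "yaw": 0},
  {"x": 0, "y": 0, "z": 0, "yaw": 0},
  {"x": 0, "y": 0, "z": 0, "yaw": 0},
], jaw=1, newtons=70)

```text
clock: 6.1
tcp_pos: [527.9, 207.6, 2.8]
eef_rot: [-0.066, 3.138, 0.001]
contact_force: [-1.7, -0.6, 6.9]
opening: 30.1
```

Emit:
step_arm([
  {"x": 0, "y": 0, "z": -0.03, "yaw": 0},
  {"x": 0, "y": 0, "z": -0.08, "yaw": 0},
  {"x": 0, "y": 0, "z": -0.11, "yaw": 0},
  {"x": 0, "y": 0, "z": -0.11, "yaw": 0},
])

```text
clock: 6.5
tcp_pos: [529.4, 208.1, 116.4]
eef_rot: [-0.066, 3.133, 0.003]
contact_force: [-0.2, -0.4, -1.3]
opening: 30.2
```

```bash
python3 - <<'E'
from h import *
s,st=w('w5.png')
E
```

```text
t 6.5 tcp [529.4 208.1 116.4] phi -177.57 op 30.2 F [-0.2 -0.4 -1.3]
```

View pics/w5.png

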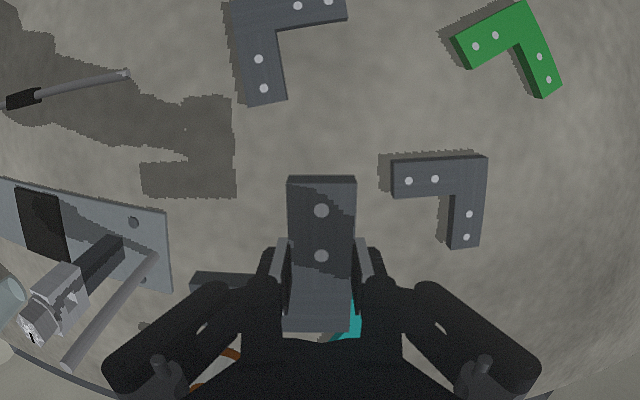

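```bash
python3 - <<'E'
from h import *
mv(685,-143,210,174.4)
E
```

```text
move x -0.1418 y -0.3571 z -0.0962 yaw 0.140  (phi now -177.58; end j6~-15)
```

Emit:
step_arm([
  {"x": 0, "y": 0, "z": -0.05, "yaw": 0},
  {"x": 0, "y": -0.02, "z": -0.096, "yaw": 0},
  {"x": -0.04, "y": -0.06, "z": -0.096, "yaw": 0.05},
  {"x": -0.141, "y": -0.357, "z": -0.096, "yaw": 0.14},
  {"x": -0.141, "y": -0.357, "z": -0.096, "yaw": 0.14},
  {"x": -0.141, "y": -0.357, "z": -0.096, "yaw": 0.14},
  {"x": -0.141, "y": -0.357, "z": -0.096, "yaw": 0.14},
  {"x": -0.141, "y": -0.357, "z": -0.096, "yaw": 0.14},
  {"x": -0.141, "y": -0.357, "z": -0.096, "yaw": 0.14},
  {"x": -0.141, "y": -0.357, "z": -0.096, "yaw": 0.14},
  {"x": -0.141, "y": -0.357, "z": -0.02, "yaw": 0.14},
  {"x": -0.141, "y": -0.357, "z": -0.02, "yaw": 0.14},
  {"x": -0.141, "y": -0.357, "z": -0.02, "yaw": 0.14},
  {"x": -0.141, "y": -0.357, "z": -0.02, "yaw": 0.14},
])

```text
clock: 7.95
tcp_pos: [682.8, -143.1, 130.8]
eef_rot: [-0.153, -3.136, -0.001]
contact_force: [0.3, 0.4, -0.6]
opening: 30.0
```

```bash
python3 - <<'E'
from h import *
s,st=w('w6.png')
E
```

```text
t 7.95 tcp [ 682.8 -143.1  130.8] phi 174.4 op 30.0 F [ 0.3  0.4 -0.6]
```

View pics/w6.png

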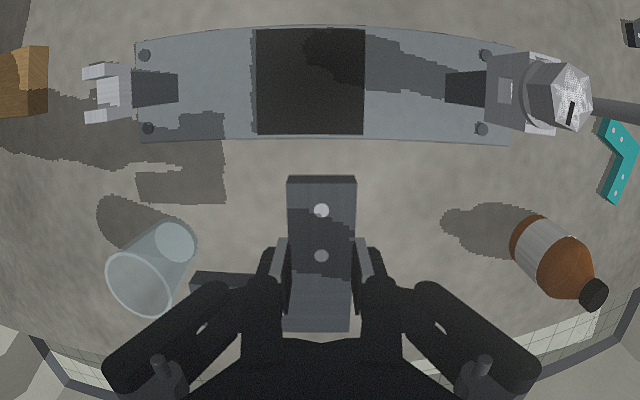

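Seat is now nicely visible (255–365, 28–135); the screw head is at (560,100). Measuring the corners in crops.

```bash
python3 - <<'E'
from h import *
im=cv2.imread('pics/w6.png'); crop(im,240,15,380,150,5,'w6s.png'); crop(im,470,30,620,150,5,'w6e.png')
E
```

```text
(no output)
```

View pics/w6s.png

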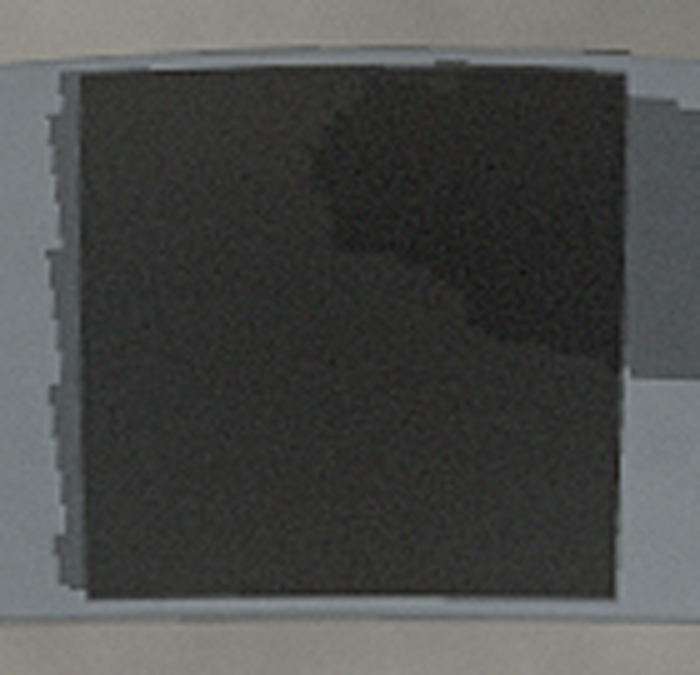

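View pics/w6e.png

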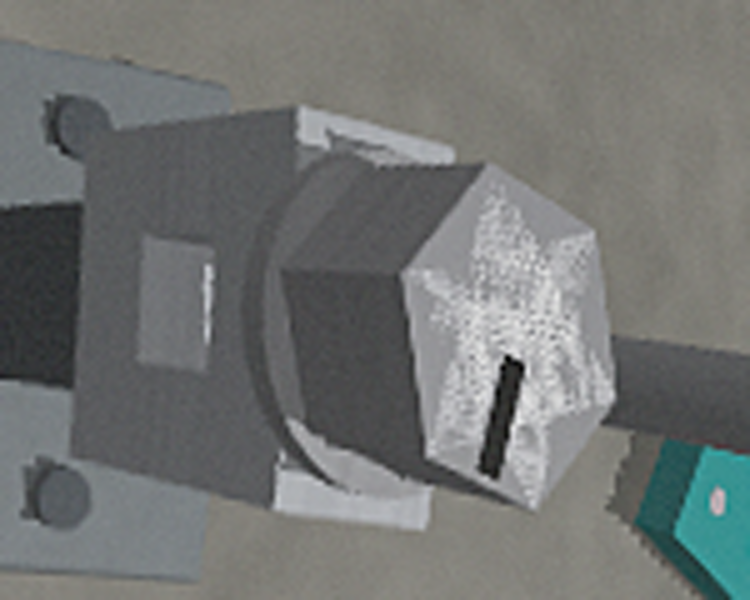

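```bash
python3 - <<'E'
from h import *
st=read_state(); s=snapshot('wrist')
def an(a,b): d=b-a; return np.degrees(np.arctan2(d[1],d[0])).round(2)
P=np.array([(78,72),(627,72),(616,600),(87,599)])/5+[240,15]
q=at(s,P,15,st)[:,:2]; print('c',q.mean(0),[np.linalg.norm(q[i]-q[i-1]).round(1) for i in range(4)])
print(an(q[0],q[1])-90,an(q[3],q[2])-90,an(q[0],q[3]),an(q[1],q[2]))
h=at(s,np.array([(488,163),(597,233),(613,395),(537,510),(430,458),(403,270)])/5+[470,30],156,st)[:,:2]
print('hex',h.mean(0).round(1),[np.linalg.norm(h[i]-h[i-1]).round(1) for i in range(6)],[np.round((an(h[i-1],h[i]))%60,1) for i in range(6)])
l=at(s,np.array([(512,357),(490,478)])/5+[470,30],156,st)[:,:2]; print(l.round(1),an(*l))
e=q.mean(0)+130*np.array([np.cos(np.radians(84.4)),np.sin(np.radians(84.4))]);print('eye pred',e)
E
```

```text
c [ 593.35714948 -144.60489368] [np.float64(90.5), np.float64(90.6), np.float64(89.9), np.float64(89.9)]
-6.209999999999994 -5.859999999999999 -5.59 -5.98
hex [606.4 -14.5] [np.float64(16.7), np.float64(17.8), np.float64(16.7), np.float64(16.9), np.float64(17.3), np.float64(18.0)] [np.float64(11.7), np.float64(12.4), np.float64(10.1), np.float64(15.1), np.float64(12.9), np.float64(12.6)]
[[608.3 -15.3]
 [620.2 -18.1]] -13.13
eye pred [606.04292645 -15.22533168]
```

```bash
python3 - <<'E'
from h import *
mv(592,-115.1,26,174.2)
E
```

```text
move x 0.0941 y 0.0191 z 0.1070 yaw 0.004  (phi now 174.41; end j6~-14)
```

Emit:
step_arm([
  {"x": 0.04, "y": 0.01, "z": 0, "yaw": 0.004},
  {"x": 0.08, "y": 0.019, "z": 0, "yaw": 0.004},
  {"x": 0.094, "y": 0.019, "z": 0.01, "yaw": 0.004},
  {"x": 0.094, "y": 0.019, "z": 0.04, "yaw": 0.004},
  {"x": 0.094, "y": 0.019, "z": 0.07, "yaw": 0.004},
  {"x": 0.094, "y": 0.019, "z": 0.095, "yaw": 0.004},
  {"x": 0.094, "y": 0.019, "z": 0.103, "yaw": 0.004},
  {"x": 0.094, "y": 0.019, "z": 0.107, "yaw": 0.004},
  {"x": 0.094, "y": 0.019, "z": 0.107, "yaw": 0.004},
])

```text
clock: 8.95
tcp_pos: [592.2, -115.4, 25.4]
eef_rot: [0.159, 3.136, -0.001]
contact_force: [-0.8, -0.3, -2.0]
opening: 30.4
```

```bash
python3 - <<'E'
from h import *
s,st=w('w7.png')
E
```

```text
t 8.95 tcp [ 592.2 -115.4   25.4] phi 174.18 op 30.4 F [-0.8 -0.3 -2. ]
```

View pics/w7.png

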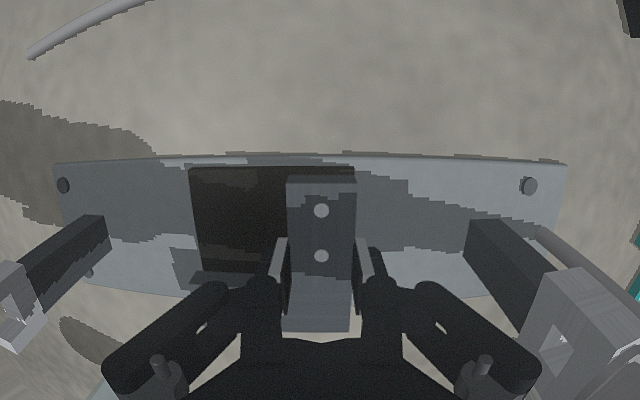

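Emit:
step_arm([
  {"x": 0, "y": 0, "z": 0.003, "yaw": 0},
  {"x": 0, "y": 0, "z": 0.006, "yaw": 0},
  {"x": 0, "y": 0, "z": 0.007, "yaw": 0},
  {"x": 0, "y": 0, "z": 0.007, "yaw": 0},
])

```text
clock: 9.4
tcp_pos: [591.6, -115.3, 17.9]
eef_rot: [0.16, 3.137, -0.0]
contact_force: [-1.6, -0.2, 3.5]
opening: 29.9
```

```bash
python3 - <<'E'
from h import *
s,st=w('w8.png'); crop(s['image'],170,130,400,330,3.4,'w8c.png')
E
```

```text
t 9.4 tcp [ 591.6 -115.3   17.9] phi 174.16 op 29.9 F [-1.6 -0.2  3.5]
```

View pics/w8c.png

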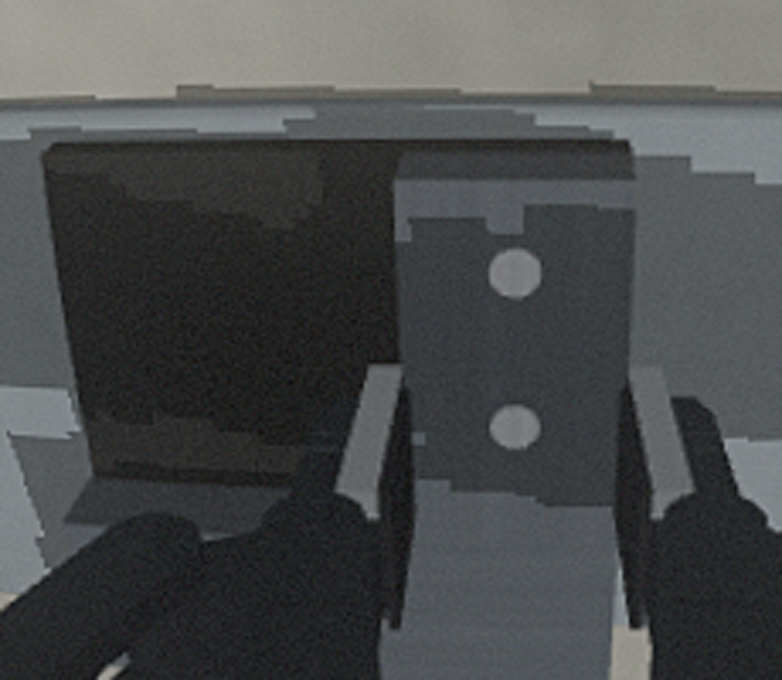

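Emit:
step_arm([
  {"x": 0, "y": 0, "z": 0, "yaw": 0},
  {"x": 0, "y": 0, "z": 0, "yaw": 0},
  {"x": 0, "y": 0, "z": 0, "yaw": 0},
  {"x": 0, "y": 0, "z": -0.02, "yaw": 0},
  {"x": 0, "y": 0, "z": -0.06, "yaw": 0},
  {"x": -0.02, "y": -0.015, "z": -0.11, "yaw": 0},
  {"x": -0.06, "y": -0.03, "z": -0.11, "yaw": 0},
  {"x": -0.085, "y": -0.03, "z": -0.11, "yaw": 0},
  {"x": -0.085, "y": -0.03, "z": -0.11, "yaw": 0},
], jaw=-0.4)

```text
clock: 10.35
tcp_pos: [675.3, -154.6, 126.6]
eef_rot: [0.16, 3.136, -0.0]
contact_force: [-0.3, 0.2, 0.1]
opening: 60.1
```

```bash
python3 - <<'E'
from h import *
s,st=w('w9.png'); crop(s['image'],220,0,400,150,4.4,'w9c.png'); fitall(s,st,[(593,-144.4,174.2)],zb=15)
E
```

```text
t 10.35 tcp [ 675.3 -154.6  126.6] phi 174.14 op 60.1 F [-0.3  0.2  0.1]
[ 591.88 -145.35  174.18] 0.966
```

View pics/w9c.png

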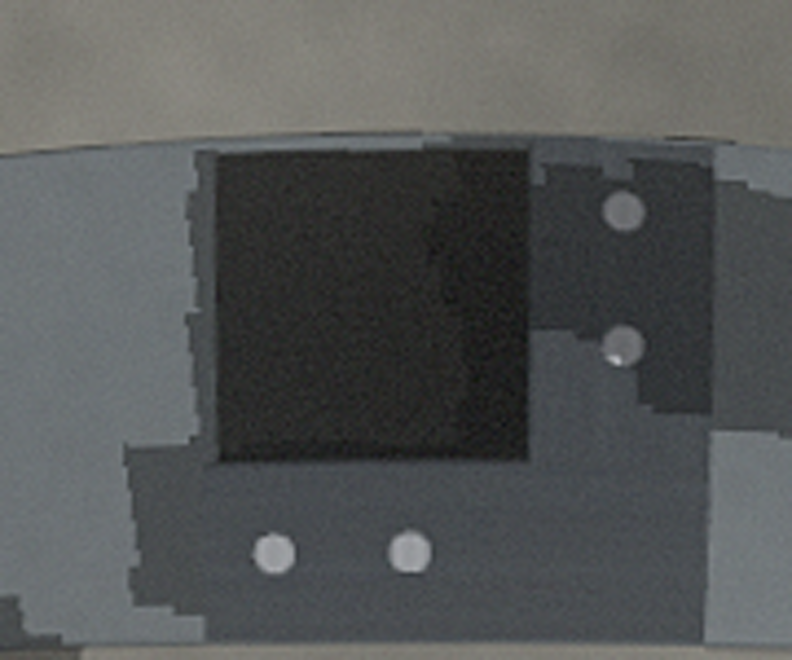

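```bash
python3 - <<'E'
from h import *
mv(420,152.5,210,192)
E
```

```text
move x 0.2834 y 0.2791 z -0.0837 yaw -0.311  (phi now 174.17; end j6~-1)
```

Emit:
step_arm([
  {"x": 0, "y": 0, "z": -0.05, "yaw": 0},
  {"x": 0.03, "y": 0, "z": -0.084, "yaw": -0.05},
  {"x": 0.283, "y": 0.279, "z": -0.084, "yaw": -0.311},
  {"x": 0.283, "y": 0.279, "z": -0.084, "yaw": -0.311},
  {"x": 0.283, "y": 0.279, "z": -0.084, "yaw": -0.311},
  {"x": 0.283, "y": 0.279, "z": -0.084, "yaw": -0.311},
  {"x": 0.283, "y": 0.279, "z": -0.084, "yaw": -0.311},
  {"x": 0.283, "y": 0.279, "z": -0.084, "yaw": -0.311},
  {"x": 0.283, "y": 0.279, "z": -0.084, "yaw": -0.311},
  {"x": 0.283, "y": 0.279, "z": -0.04, "yaw": -0.311},
  {"x": 0.283, "y": 0.279, "z": 0.02, "yaw": -0.311},
  {"x": 0.283, "y": 0.279, "z": 0.02, "yaw": -0.311},
  {"x": 0.283, "y": 0.279, "z": 0.02, "yaw": -0.311},
])

```text
clock: 11.7
tcp_pos: [418.3, 152.3, 106.5]
eef_rot: [0.328, -3.121, 0.0]
contact_force: [1.0, 0.1, 0.6]
opening: 60.0
```

```bash
python3 - <<'E'
from h import *
s,st=w('w10.png'); p=fitall(s,st,[(410,180,12)],out='w10f.png')[0]
a=np.radians(p[2]); c,sn=np.cos(a),np.sin(a); g=np.array([p[0]+c*4+sn*29,p[1]+sn*4-c*29]); print(g)
mv(g[0],g[1],2,p[2]+180)
E
```

```text
t 11.7 tcp [418.3 152.3 106.5] phi -168.01 op 60.0 F [1.  0.1 0.6]
[410.13 180.39  11.87] 0.976
[420.00712397 152.83002162]
move x -0.0003 y 0.0004 z 0.1060 yaw 0.002  (phi now -168.04; end j6~-1)
```

View pics/w10f.png

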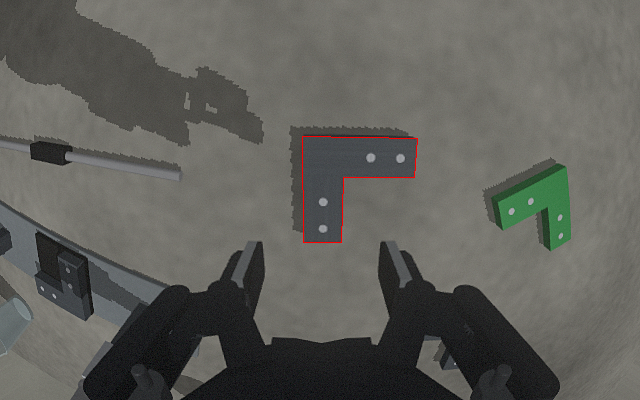

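Emit:
step_arm([
  {"x": 0, "y": 0, "z": 0.05, "yaw": 0.002},
  {"x": 0, "y": 0, "z": 0.085, "yaw": 0.002},
  {"x": 0, "y": 0, "z": 0.1, "yaw": 0.002},
  {"x": 0, "y": 0, "z": 0.105, "yaw": 0.002},
  {"x": 0, "y": 0, "z": 0.105, "yaw": 0.002},
])

```text
clock: 12.25
tcp_pos: [421.1, 152.3, 3.3]
eef_rot: [-0.323, 3.124, 0.0]
contact_force: [-0.3, 0.6, 0.0]
opening: 59.6
```

Emit:
step_arm([
  {"x": 0, "y": 0, "z": 0, "yaw": 0},
  {"x": 0, "y": 0, "z": 0, "yaw": 0},
  {"x": 0, "y": 0, "z": 0, "yaw": 0},
  {"x": 0, "y": 0, "z": 0, "yaw": 0},
  {"x": 0, "y": 0, "z": 0, "yaw": 0},
], jaw=1)

```text
clock: 12.75
tcp_pos: [420.8, 152.8, 4.0]
eef_rot: [-0.324, 3.122, 0.0]
contact_force: [-2.6, -0.0, 10.0]
opening: 29.6
```

```bash
python3 - <<'E'
from h import *
s,st=w('w11.png'); p=[410.13,180.39,11.87]; a=np.radians(p[2]); d=st['tcp_pos'][:2]-p[:2]; c,sn=np.cos(a),np.sin(a)
l=np.array([c*d[0]+sn*d[1],-sn*d[0]+c*d[1]]); print('local',l)
a=np.radians(-5.8);c,sn=np.cos(a),np.sin(a); lx,ly=l[0],-29
t=(593.3+c*lx-sn*ly,-144.4+sn*lx+c*ly); print('target tcp',t)
E
```

```text
t 12.75 tcp [420.8 152.8   4. ] phi -168.14 op 29.6 F [-2.6 -0.  10. ]
local [  4.80980543 -29.18790862]
target tcp (np.float64(595.1545500189274), np.float64(-173.73760168313436))
```

View pics/w11.png

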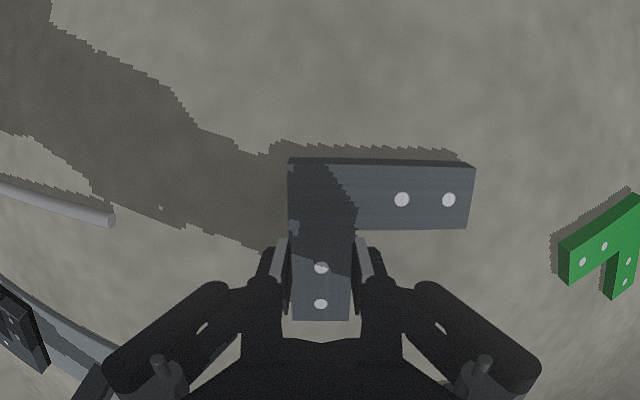

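```bash
python3 - <<'E'
from h import *
mv(595.1,-173.7,200,174.2)
E
```

```text
move x -0.1034 y -0.3554 z -0.1960 yaw 0.308  (phi now -168.14; end j6~-19)
```

Emit:
step_arm([
  {"x": 0, "y": 0, "z": -0.03, "yaw": 0},
  {"x": 0, "y": 0, "z": -0.08, "yaw": 0},
  {"x": 0, "y": 0, "z": -0.13, "yaw": 0},
  {"x": 0, "y": -0.02, "z": -0.17, "yaw": 0.05},
  {"x": -0.103, "y": -0.355, "z": -0.196, "yaw": 0.308},
  {"x": -0.103, "y": -0.355, "z": -0.196, "yaw": 0.308},
  {"x": -0.103, "y": -0.355, "z": -0.196, "yaw": 0.308},
  {"x": -0.103, "y": -0.355, "z": -0.196, "yaw": 0.308},
  {"x": -0.103, "y": -0.355, "z": -0.196, "yaw": 0.308},
  {"x": -0.103, "y": -0.355, "z": -0.196, "yaw": 0.308},
  {"x": -0.103, "y": -0.355, "z": -0.196, "yaw": 0.308},
  {"x": -0.103, "y": -0.355, "z": -0.196, "yaw": 0.308},
  {"x": -0.103, "y": -0.355, "z": -0.15, "yaw": 0.308},
  {"x": -0.103, "y": -0.355, "z": -0.1, "yaw": 0.308},
  {"x": -0.103, "y": -0.355, "z": -0.06, "yaw": 0.308},
  {"x": -0.103, "y": -0.355, "z": -0.045, "yaw": 0.308},
  {"x": -0.103, "y": -0.355, "z": -0.04, "yaw": 0.308},
  {"x": -0.103, "y": -0.355, "z": -0.04, "yaw": 0.308},
])

```text
clock: 14.6
tcp_pos: [593.5, -173.3, 42.6]
eef_rot: [-0.158, -3.137, -0.0]
contact_force: [0.3, -0.7, -2.3]
opening: 29.6
```

```bash
python3 - <<'E'
from h import *
s,st=w('w12.png'); mv(595.1,-173.7,33,174.2)
E
```

```text
t 14.6 tcp [ 593.5 -173.3   42.6] phi 174.24 op 29.6 F [ 0.3 -0.7 -2.3]
move x -0.0011 y 0.0000 z 0.0105 yaw 0.001  (phi now 174.24; end j6~-19)
```

View pics/w12.png

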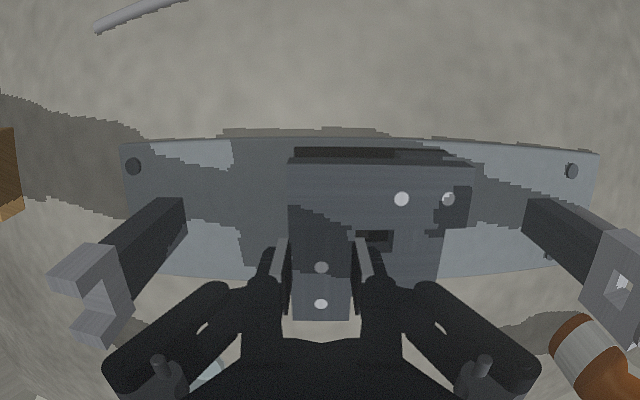

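Emit:
step_arm([
  {"x": -0.001, "y": 0, "z": 0.004, "yaw": 0},
  {"x": -0.001, "y": 0, "z": 0.008, "yaw": 0},
  {"x": -0.001, "y": 0, "z": 0.0105, "yaw": 0},
  {"x": -0.001, "y": 0, "z": 0.0105, "yaw": 0},
])

```text
clock: 15.05
tcp_pos: [594.9, -173.8, 33.1]
eef_rot: [0.158, 3.136, -0.001]
contact_force: [-2.5, 0.6, 6.8]
opening: 29.6
```

```bash
python3 - <<'E'
from h import *
s,st=w('w13.png'); crop(s['image'],220,120,500,330,2.8,'w13c.png')
E
```

```text
t 15.05 tcp [ 594.9 -173.8   33.1] phi 174.22 op 29.6 F [-2.5  0.6  6.8]
```

View pics/w13c.png

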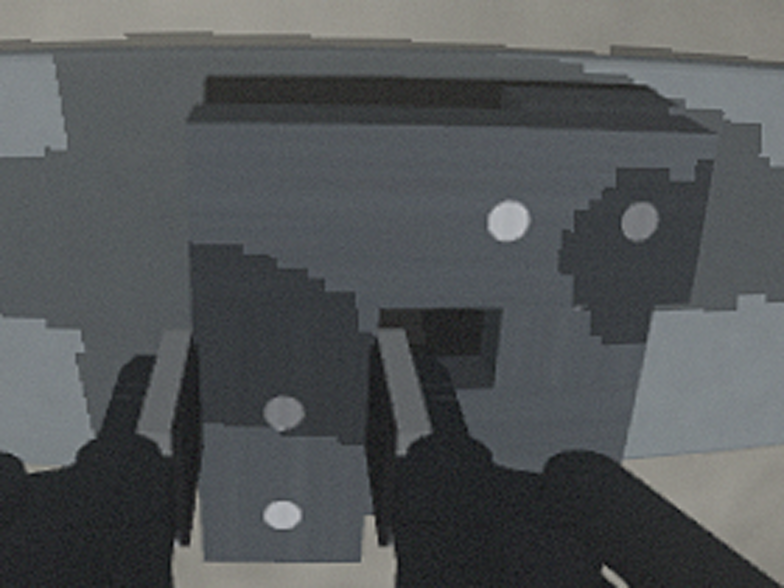

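Emit:
step_arm([
  {"x": 0, "y": 0, "z": 0, "yaw": 0},
  {"x": 0, "y": 0, "z": 0, "yaw": 0},
  {"x": 0, "y": 0, "z": 0, "yaw": 0},
  {"x": 0, "y": 0, "z": -0.02, "yaw": 0},
  {"x": 0, "y": 0, "z": -0.06, "yaw": 0},
  {"x": -0.02, "y": 0.01, "z": -0.1, "yaw": 0},
  {"x": -0.06, "y": 0.02, "z": -0.11, "yaw": 0},
  {"x": -0.085, "y": 0.02, "z": -0.11, "yaw": 0},
  {"x": -0.085, "y": 0.02, "z": -0.11, "yaw": 0},
  {"x": -0.085, "y": 0.02, "z": -0.11, "yaw": 0},
], jaw=-0.4)

```text
clock: 16.1
tcp_pos: [680.8, -162.2, 140.8]
eef_rot: [-0.158, -3.136, -0.001]
contact_force: [-0.6, -1.0, -0.6]
opening: 59.8
```

```bash
python3 - <<'E'
from h import *
s,st=w('w14.png'); crop(s['image'],220,0,400,150,4.4,'w14c.png'); mv(527,300,210,-83)
E
```

```text
t 16.1 tcp [ 680.8 -162.2  140.8] phi 174.24 op 59.8 F [-0.6 -1.  -0.6]
move x 0.1990 y 0.4444 z -0.0689 yaw -1.794  (phi now 174.23; end j6~-76)
```

View pics/w14c.png

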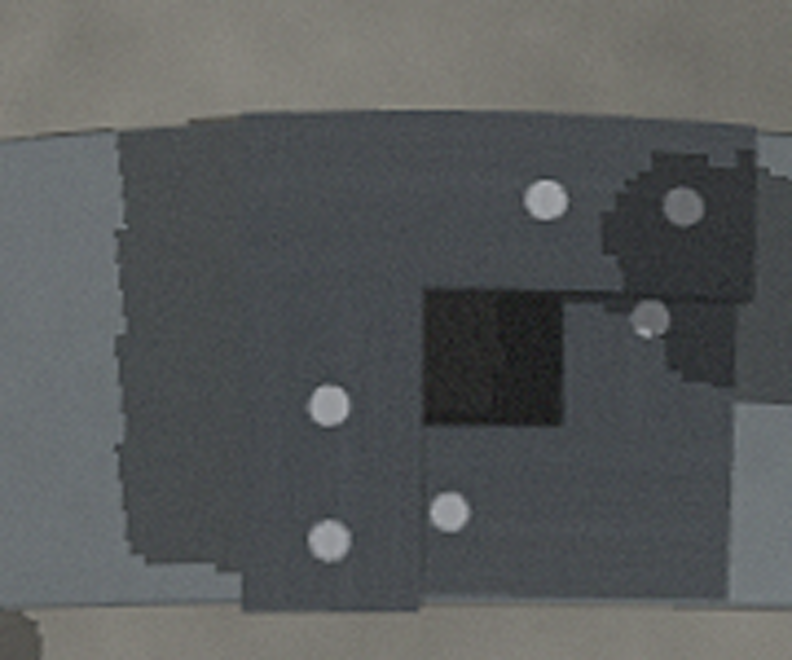

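```bash
python3 - <<'E'
from h import *
st=read_state(); s=snapshot('wrist')
def P(x,y,z): return at(s,[(x/4.4+220,y/4.4)],z,st)[0,:2]
a=np.radians(-5.8); ex=np.array([np.cos(a),np.sin(a)]); ey=np.array([-np.sin(a),np.cos(a)])
rk=lambda q:(np.array([(q-[593.3,-144.5])@ex,(q-[593.3,-144.5])@ey])).round(1)
print('upper inner (-13,-13)',rk(P(423,290,43)),'lower inner (13,13)',rk(P(563,425,29)))
print('upper corners (-45,45)',rk(P(756,127,43)),'(45,-45)',rk(P(243,611,43)),'(45,-13)',rk(P(419,610,43)),'(-13,45)',rk(P(751,301,43)),'lower (45,45)',rk(P(729,600,29)))
E
```

```text
upper inner (-13,-13) [-12.4 -13.6] lower inner (13,13) [11.5 12. ]
upper corners (-45,45) [-44.   44.5] (45,-45) [ 44.3 -45.8] (45,-13) [ 44.4 -14.3] (-13,45) [-12.1  43.8] lower (45,45) [43.8 44.3]
```

```bash
python3 - <<'E'
from h import *
mv(515,309,215,-83)
E
```

```text
move x 0.2118 y 0.4522 z -0.0737 yaw -1.794  (phi now 174.21; end j6~-75)
```

Emit:
step_arm([
  {"x": 0, "y": 0, "z": -0.05, "yaw": 0},
  {"x": 0.02, "y": 0, "z": -0.074, "yaw": -0.1},
  {"x": 0.212, "y": 0.452, "z": -0.074, "yaw": -1.794},
  {"x": 0.212, "y": 0.452, "z": -0.074, "yaw": -1.794},
  {"x": 0.212, "y": 0.452, "z": -0.074, "yaw": -1.794},
  {"x": 0.212, "y": 0.452, "z": -0.074, "yaw": -1.794},
  {"x": 0.212, "y": 0.452, "z": -0.074, "yaw": -1.794},
  {"x": 0.212, "y": 0.452, "z": -0.074, "yaw": -1.794},
  {"x": 0.212, "y": 0.452, "z": -0.074, "yaw": -1.794},
  {"x": 0.212, "y": 0.452, "z": -0.074, "yaw": -1.794},
  {"x": 0.212, "y": 0.452, "z": -0.074, "yaw": -1.794},
  {"x": 0.212, "y": 0.452, "z": -0.074, "yaw": -1.794},
  {"x": 0.212, "y": 0.452, "z": -0.074, "yaw": -1.794},
  {"x": 0.212, "y": 0.452, "z": -0.03, "yaw": -1.794},
  {"x": 0.212, "y": 0.452, "z": 0.02, "yaw": -1.794},
  {"x": 0.212, "y": 0.452, "z": 0.037, "yaw": -1.794},
  {"x": 0.212, "y": 0.452, "z": 0.037, "yaw": -1.794},
  {"x": 0.212, "y": 0.452, "z": 0.037, "yaw": -1.794},
])

```text
clock: 18.0
tcp_pos: [515.6, 308.4, 105.8]
eef_rot: [-2.352, 2.082, -0.0]
contact_force: [0.1, -0.2, 0.7]
opening: 59.8
```

```bash
python3 - <<'E'
from h import *
s,st=w('w15.png'); p=fitall(s,st,[(543.2,316.5,-83.2)],out='w15f.png')[0]
a=np.radians(p[2]); c,sn=np.cos(a),np.sin(a); g=np.array([p[0]+c*4+sn*29,p[1]+sn*4-c*29]); print(g)
mv(g[0],g[1],3,p[2])
E
```

```text
t 18.0 tcp [515.6 308.4 105.8] phi -83.01 op 59.8 F [ 0.1 -0.2  0.7]
[571.84 329.63 -82.95] 0.951
[543.55214952 322.10519323]
move x -0.0100 y -0.0288 z 0.1035 yaw -0.001  (phi now -83.01; end j6~-75)
```

View pics/w15f.png

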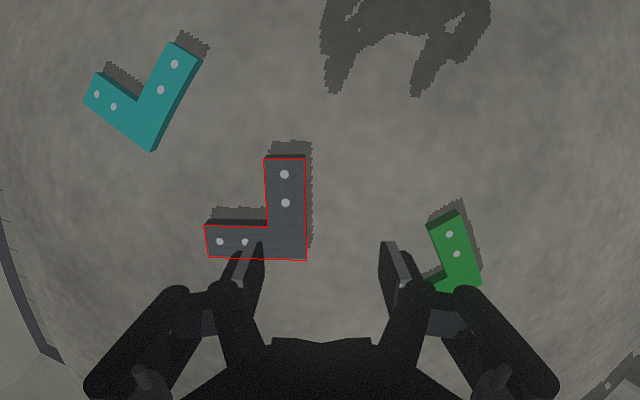

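Emit:
step_arm([
  {"x": -0.01, "y": -0.029, "z": 0, "yaw": 0},
  {"x": -0.01, "y": -0.029, "z": 0, "yaw": 0},
  {"x": -0.01, "y": -0.029, "z": 0, "yaw": 0},
])

```text
clock: 18.35
tcp_pos: [543.9, 322.3, 106.1]
eef_rot: [-2.352, 2.08, -0.001]
contact_force: [0.4, -0.3, 0.3]
opening: 60.1
```

```bash
python3 - <<'E'
from h import *
s,st=w('w16.png'); p=fitall(s,st,[(571.8,329.6,-83.)],out='w16f.png')[0]
a=np.radians(p[2]); c,sn=np.cos(a),np.sin(a); g=np.array([p[0]+c*4+sn*29,p[1]+sn*4-c*29]); print(g)
mv(g[0],g[1],3,p[2])
E
```

```text
t 18.35 tcp [543.9 322.3 106.1] phi -83.0 op 60.1 F [ 0.4 -0.3  0.3]
[571.64 329.3  -82.53] 0.967
[543.40185905 321.56310498]
move x 0.0005 y -0.0000 z 0.1028 yaw -0.008  (phi now -82.99; end j6~-76)
```

View pics/w16f.png

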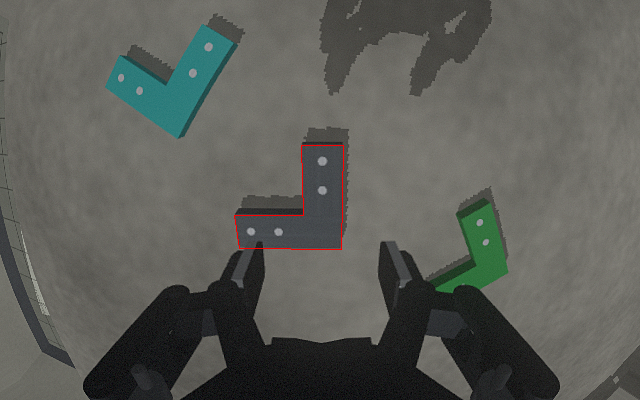

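```bash
python3 - <<'E'
from h import *
st=read_state(); s=snapshot('wrist')
q=at(s,[(430,290),(457,213),(509,272)],14,st); Rt=R.from_rotvec(st['eef_rot']).as_matrix()
print(((q-st['tcp_pos'])@Rt).round(1))
E
```

```text
[[-97.4 106.4  91.7]
 [-15.8 119.1  91.7]
 [-84.6 196.5  91.6]]
```

Emit:
step_arm([
  {"x": 0, "y": 0, "z": 0.05, "yaw": -0.008},
  {"x": 0, "y": 0, "z": 0.085, "yaw": -0.008},
  {"x": 0, "y": 0, "z": 0.1, "yaw": -0.008},
  {"x": 0, "y": 0, "z": 0.103, "yaw": -0.008},
  {"x": 0, "y": 0, "z": 0.103, "yaw": -0.008},
])

```text
clock: 18.95
tcp_pos: [543.1, 322.1, 2.3]
eef_rot: [-2.361, 2.072, -0.0]
contact_force: [-0.0, 0.4, 0.9]
opening: 59.7
```

Emit:
step_arm([
  {"x": 0, "y": 0, "z": 0, "yaw": 0},
  {"x": 0, "y": 0, "z": 0, "yaw": 0},
  {"x": 0, "y": 0, "z": 0, "yaw": 0},
  {"x": 0, "y": 0, "z": 0, "yaw": 0},
  {"x": 0, "y": 0, "z": 0, "yaw": 0},
], jaw=1)

```text
clock: 19.45
tcp_pos: [544.1, 322.5, 3.7]
eef_rot: [-2.359, 2.07, -0.002]
contact_force: [0.1, -0.3, 6.9]
opening: 30.2
```

```bash
python3 - <<'E'
from h import *
s,st=w('w17.png'); p=[571.64,329.3,-82.53]; a=np.radians(p[2]); d=st['tcp_pos'][:2]-p[:2]; c,sn=np.cos(a),np.sin(a)
l=np.array([c*d[0]+sn*d[1],-sn*d[0]+c*d[1]]); print('local',l)
a=np.radians(174.2);c,sn=np.cos(a),np.sin(a); lx,ly=l[0],-29
t=(593.3+c*lx-sn*ly,-144.4+sn*lx+c*ly); print('target tcp',t)
mv(t[0],t[1],215,174.2)
E
```

```text
t 19.45 tcp [544.1 322.5   3.7] phi -82.53 op 30.2 F [ 0.1 -0.3  6.9]
local [  3.11179184 -28.20690984]
target tcp (np.float64(593.134770945734), np.float64(-115.23399328290249))
move x 0.4404 y 0.0083 z -0.2113 yaw 1.802  (phi now -82.53; end j6~-14)
```

View pics/w17.png

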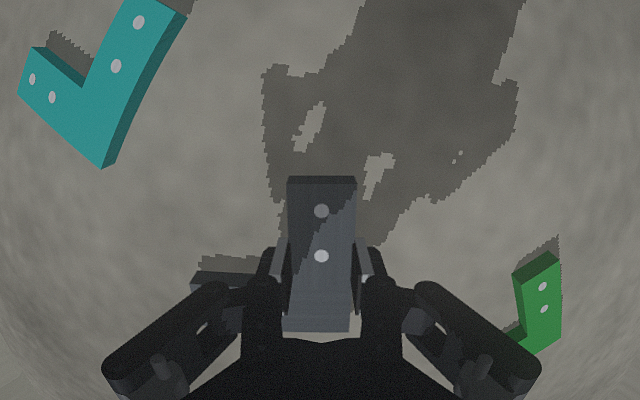

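Emit:
step_arm([
  {"x": 0, "y": 0, "z": -0.03, "yaw": 0},
  {"x": 0, "y": 0, "z": -0.08, "yaw": 0},
  {"x": 0, "y": 0, "z": -0.13, "yaw": 0.05},
  {"x": 0.01, "y": 0, "z": -0.18, "yaw": 0.15},
  {"x": 0.05, "y": 0, "z": -0.211, "yaw": 0.3},
  {"x": 0.44, "y": 0.008, "z": -0.211, "yaw": 1.802},
  {"x": 0.44, "y": 0.008, "z": -0.211, "yaw": 1.802},
  {"x": 0.44, "y": 0.008, "z": -0.211, "yaw": 1.802},
  {"x": 0.44, "y": 0.008, "z": -0.211, "yaw": 1.802},
  {"x": 0.44, "y": 0.008, "z": -0.211, "yaw": 1.802},
  {"x": 0.44, "y": 0.008, "z": -0.211, "yaw": 1.802},
  {"x": 0.44, "y": 0.008, "z": -0.211, "yaw": 1.802},
  {"x": 0.44, "y": 0.008, "z": -0.211, "yaw": 1.802},
  {"x": 0.44, "y": 0.008, "z": -0.211, "yaw": 1.802},
  {"x": 0.44, "y": 0.008, "z": -0.211, "yaw": 1.802},
  {"x": 0.44, "y": 0.008, "z": -0.211, "yaw": 1.802},
  {"x": 0.44, "y": 0.008, "z": -0.211, "yaw": 1.802},
])

```text
clock: 21.2
tcp_pos: [592.4, -115.0, 213.3]
eef_rot: [0.151, 3.137, -0.0]
contact_force: [0.7, -0.1, -1.4]
opening: 30.0
```

```bash
python3 - <<'E'
from h import *
s,st=w('w18.png'); mv(593.1,-115.2,58,174.2)
E
```

```text
t 21.2 tcp [ 592.4 -115.   213.3] phi 174.48 op 30.0 F [ 0.7 -0.1 -1.4]
move x -0.0007 y -0.0003 z 0.1552 yaw 0.005  (phi now 174.49; end j6~-14)
```

View pics/w18.png

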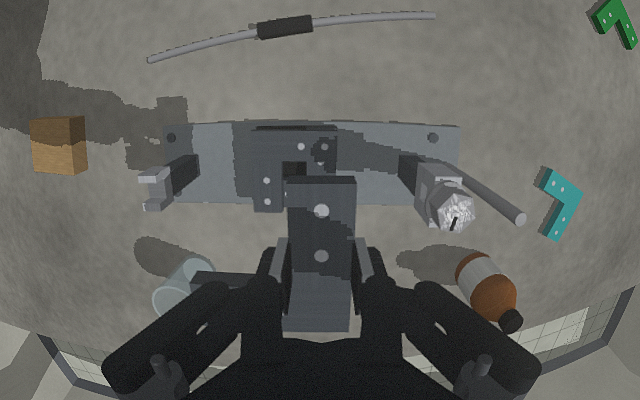

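Emit:
step_arm([
  {"x": -0.001, "y": 0, "z": 0.05, "yaw": 0.005},
  {"x": -0.001, "y": 0, "z": 0.1, "yaw": 0.005},
  {"x": -0.001, "y": 0, "z": 0.135, "yaw": 0.005},
  {"x": -0.001, "y": 0, "z": 0.15, "yaw": 0.005},
  {"x": -0.001, "y": 0, "z": 0.155, "yaw": 0.005},
  {"x": -0.001, "y": 0, "z": 0.155, "yaw": 0.005},
])

```text
clock: 21.85
tcp_pos: [593.6, -114.9, 57.8]
eef_rot: [-0.163, -3.137, -0.0]
contact_force: [0.8, 0.5, -0.9]
opening: 30.0
```

```bash
python3 - <<'E'
from h import *
s,st=w('w19.png'); mv(593.1,-115.2,47,174.2); crop(s['image'],120,110,420,330,2.6,'w19c.png')
E
```

```text
t 21.85 tcp [ 593.6 -114.9   57.8] phi 174.07 op 30.0 F [ 0.8  0.5 -0.9]
move x 0.0009 y -0.0002 z 0.0117 yaw -0.003  (phi now 174.04; end j6~-14)
```

View pics/w19c.png

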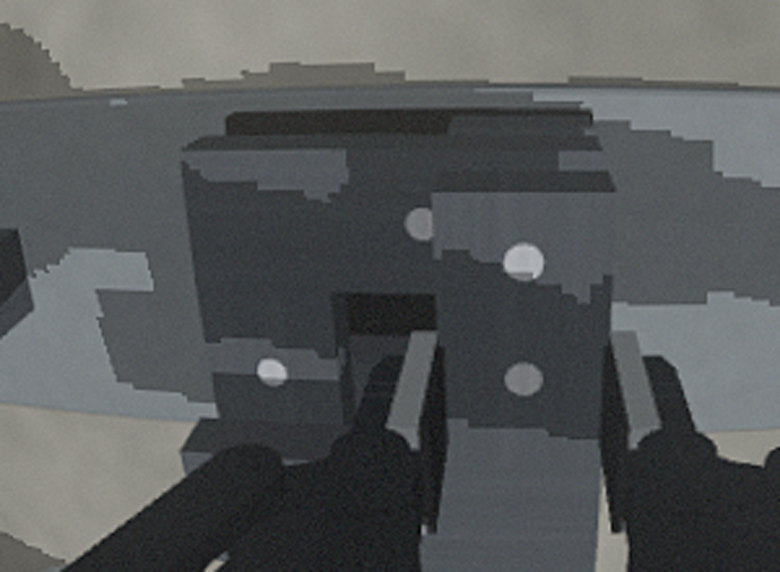

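Emit:
step_arm([
  {"x": 0.0005, "y": 0, "z": 0.005, "yaw": -0.003},
  {"x": 0.0005, "y": 0, "z": 0.009, "yaw": -0.003},
  {"x": 0.0005, "y": 0, "z": 0.0115, "yaw": -0.003},
  {"x": 0.0005, "y": 0, "z": 0.0115, "yaw": -0.003},
])

```text
clock: 22.3
tcp_pos: [593.1, -115.2, 46.7]
eef_rot: [0.161, 3.137, -0.0]
contact_force: [-0.3, 0.5, 1.1]
opening: 29.9
```

```bash
python3 - <<'E'
from h import *
s,st=w('w20.png'); v=s['image'].copy()
cv2.polylines(v,[proj(s,Lpts((593.3,-144.4,174.2),57),st).round().astype(int)],True,(0,0,255))
crop(v,120,110,420,330,2.6,'w20c.png')
E
```

```text
t 22.3 tcp [ 593.1 -115.2   46.7] phi 174.12 op 29.9 F [-0.3  0.5  1.1]
```

View pics/w20c.png

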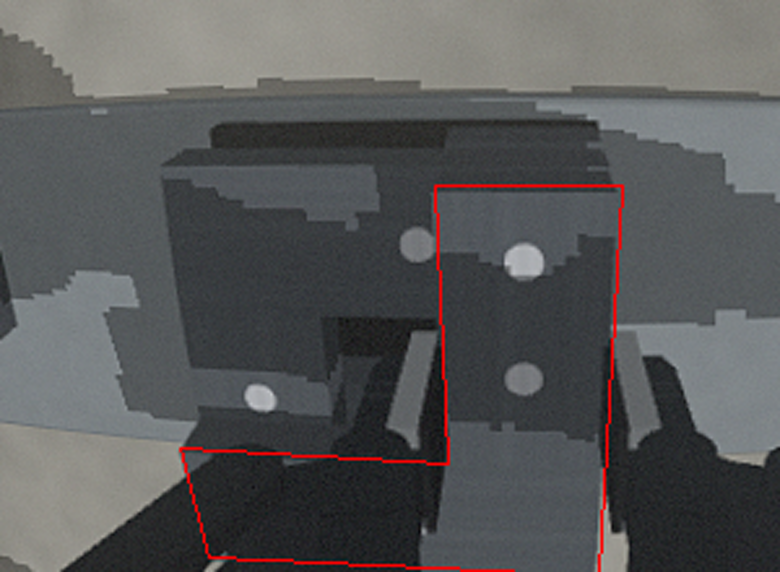

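Emit:
step_arm([
  {"x": 0, "y": 0.0005, "z": 0.001, "yaw": 0},
  {"x": 0, "y": 0.0005, "z": 0.001, "yaw": 0},
])

```text
clock: 22.55
tcp_pos: [593.2, -115.2, 46.6]
eef_rot: [0.161, 3.136, -0.002]
contact_force: [-4.7, -0.8, 10.8]
opening: 29.9
```

Emit:
step_arm([
  {"x": 0, "y": 0, "z": 0, "yaw": 0},
  {"x": 0, "y": 0, "z": 0, "yaw": 0},
  {"x": 0, "y": 0, "z": 0, "yaw": 0},
  {"x": 0, "y": 0, "z": -0.02, "yaw": 0},
  {"x": 0, "y": 0, "z": -0.06, "yaw": 0},
  {"x": -0.02, "y": -0.015, "z": -0.1, "yaw": 0},
  {"x": -0.06, "y": -0.03, "z": -0.11, "yaw": 0},
  {"x": -0.085, "y": -0.03, "z": -0.11, "yaw": 0},
  {"x": -0.085, "y": -0.03, "z": -0.11, "yaw": 0},
  {"x": -0.085, "y": -0.03, "z": -0.11, "yaw": 0},
], jaw=-0.4)

```text
clock: 23.55
tcp_pos: [674.2, -153.1, 154.2]
eef_rot: [-0.161, -3.136, -0.001]
contact_force: [0.0, 1.0, 0.2]
opening: 59.9
```

```bash
python3 - <<'E'
from h import *
s,st=w('w21.png'); v=s['image'].copy()
for z,t in ((57,174.2),(43,-5.8)): cv2.polylines(v,[proj(s,Lpts((593.3,-144.4,t),z),st).round().astype(int)],True,(0,0,255) if z==57 else (0,255,255))
crop(v,220,0,420,170,3.9,'w21c.png')
E
```

```text
t 23.55 tcp [ 674.2 -153.1  154.2] phi 174.12 op 59.9 F [0.  1.  0.2]
```

View pics/w21c.png

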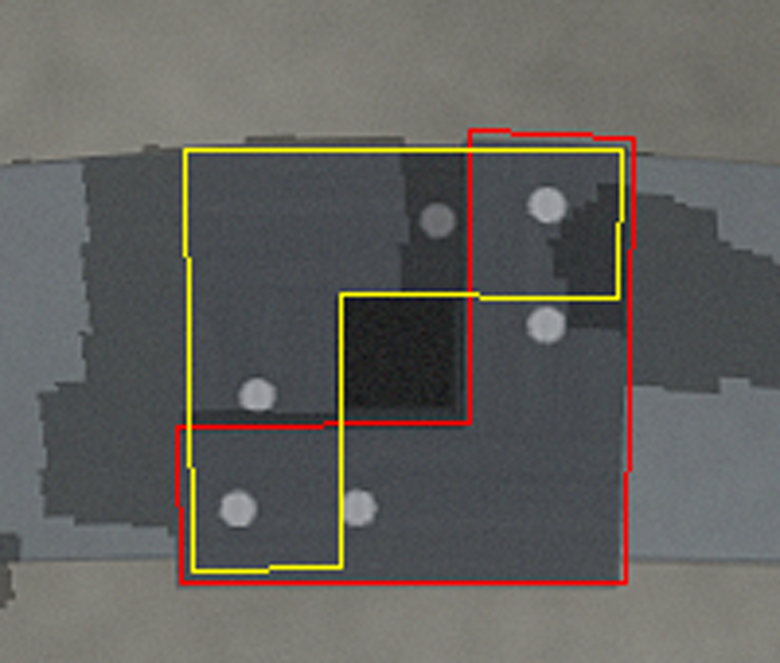

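View pics/w21.png

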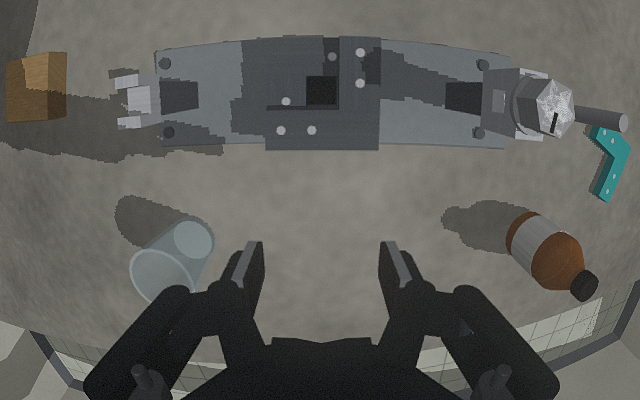

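```bash
python3 - <<'E'
from h import *
st=read_state(); s=snapshot('wrist'); crop(s['image'],90,50,210,150,6,'w21k.png'); crop(s['image'],460,50,640,150,4.4,'w21b.png')
E
```

View pics/w21k.png

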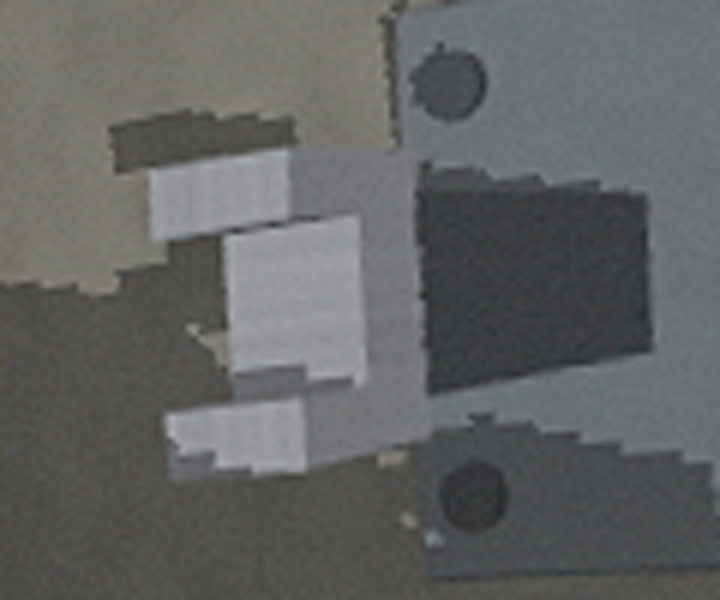

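View pics/w21b.png

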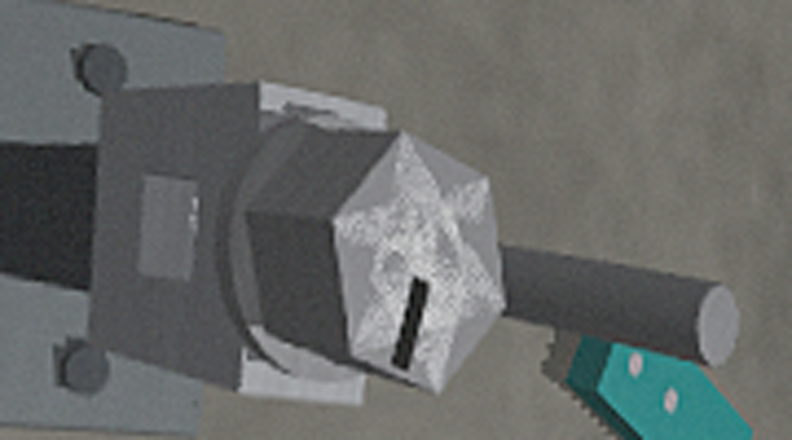

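```bash
python3 - <<'E'
from h import *
st=read_state(); s=snapshot('wrist')
f=at(s,np.array([(150,241),(290,218),(165,414),(302,400)])/6+[90,50],115,st)[:,:2]; print(f.round(1),f.mean(0))
h=at(s,np.array([(404,130),(489,180),(503,303),(437,393),(352,352),(333,218)])/4.4+[460,50],156,st)[:,:2]; print('hex',h.mean(0))
pt=at(s,[(718/4.4+460,325/4.4+50)],170,st)[0,:2]; print('post',pt)
l=at(s,np.array([(420,280),(400,368)])/4.4+[460,50],156,st)[:,:2]; d=l[1]-l[0]; print('line',np.degrees(np.arctan2(d[1],d[0])))
e=[np.degrees(np.arctan2(*(h[i]-h[i-1])[::-1]))%60 for i in range(6)]; print(np.round(e,1),np.mean(e))
d=h.mean(0)-f.mean(0); print(np.linalg.norm(d),np.degrees(np.arctan2(d[1],d[0])),'mid',(h.mean(0)+f.mean(0))/2)
d=pt-f.mean(0); print(np.linalg.norm(d),np.degrees(np.arctan2(d[1],d[0])))
# block near face hole corners (y=118): window at crop (147,175)-(197,280)
b=at(s,np.array([(147,175),(141,275),(193,280),(198,178)])/4.4+[460,50],108,st)[:,:2]; print(b.round(1))
E
```

```text
[[ 568.  -282.7]
 [ 570.  -262.5]
 [ 587.9 -284.3]
 [ 590.2 -264.5]] [ 579.01466125 -273.52009295]
hex [605.53177076 -15.24466407]
post [610.9698538   36.20850008]
line -15.714280055459712
[12.  11.2 11.4 13.4 10.8 12.2] 11.830999409731609
259.6331147192564 84.13798847931764 mid [ 592.27321601 -144.38237851]
311.3726636473909 84.10954419905319
[[596.6 -30.6]
 [612.  -32.1]
 [612.9 -22.2]
 [596.9 -20.9]]
```

```bash
python3 - <<'E'
from h import *
mv(435,-140,210,92)
E
```

```text
move x 0.2387 y -0.0116 z -0.0548 yaw 1.433  (phi now 174.12; end j6~61)
```

Emit:
step_arm([
  {"x": 0, "y": 0, "z": -0.04, "yaw": 0.05},
  {"x": 0.239, "y": -0.012, "z": -0.055, "yaw": 1.433},
  {"x": 0.239, "y": -0.012, "z": -0.055, "yaw": 1.433},
  {"x": 0.239, "y": -0.012, "z": -0.055, "yaw": 1.433},
  {"x": 0.239, "y": -0.012, "z": -0.055, "yaw": 1.433},
  {"x": 0.239, "y": -0.012, "z": -0.055, "yaw": 1.433},
  {"x": 0.239, "y": -0.012, "z": -0.055, "yaw": 1.433},
  {"x": 0.239, "y": -0.012, "z": -0.055, "yaw": 1.433},
  {"x": 0.239, "y": -0.012, "z": -0.055, "yaw": 1.433},
  {"x": 0.239, "y": -0.012, "z": -0.055, "yaw": 1.433},
  {"x": 0.239, "y": -0.012, "z": -0.055, "yaw": 1.433},
  {"x": 0.239, "y": -0.012, "z": 0, "yaw": 1.433},
  {"x": 0.239, "y": -0.012, "z": 0.05, "yaw": 1.433},
  {"x": 0.239, "y": -0.012, "z": 0.055, "yaw": 1.433},
  {"x": 0.239, "y": -0.012, "z": 0.055, "yaw": 1.433},
])

```text
clock: 25.2
tcp_pos: [434.5, -140.1, 100.0]
eef_rot: [-2.18, -2.258, 0.001]
contact_force: [-0.6, 0.1, 0.3]
opening: 59.8
```

```bash
python3 - <<'E'
from h import *
s,st=w('w22.png'); crop(s['image'],230,0,410,280,2.1,'w22c.png')
E
```

```text
t 25.2 tcp [ 434.5 -140.1  100. ] phi 92.01 op 59.8 F [-0.6  0.1  0.3]
```

View pics/w22.png

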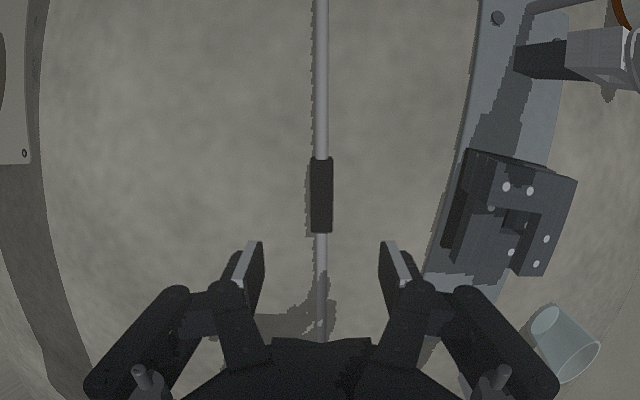

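View pics/w22c.png

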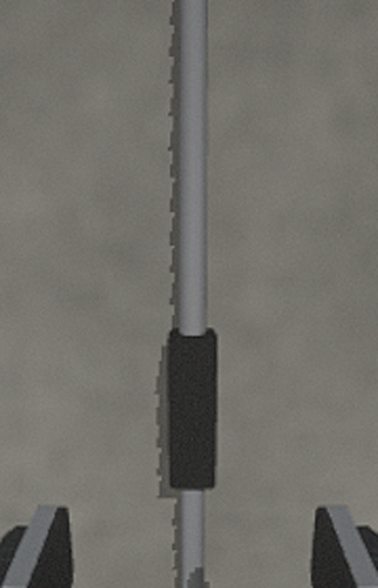

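```bash
python3 - <<'E'
from h import *
st=read_state(); s=snapshot('wrist')
q=at(s,np.array([(169,333),(216,333),(216,488),(169,488)])/2.1+[230,0],18,st)[:,:2]; print(q.round(1),q.mean(0),np.linalg.norm(q[0]-q[3]),np.linalg.norm(q[0]-q[1]))
r=at(s,[(322.9,1),(321.9,150)],9,st)[:,:2]; d=r[0]-r[1]; print(r,np.degrees(np.arctan2(d[1],d[0])))
c=q.mean(0); mv(c[0],c[1],4,92.1)
E
```

```text
[[ 427.1 -110.6]
 [ 443.8 -109.9]
 [ 446.7 -170.7]
 [ 428.6 -171.4]] [ 436.54977102 -140.65367274] 60.85805059667275 16.674497991156546
[[ 431.95598828    9.77731015]
 [ 435.43902585 -105.49309055]] 91.73073615929283
move x 0.0004 y 0.0002 z 0.0982 yaw -0.002  (phi now 92.01; end j6~61)
```

Emit:
step_arm([
  {"x": 0, "y": 0, "z": 0.05, "yaw": 0},
  {"x": 0, "y": 0, "z": 0.085, "yaw": 0},
  {"x": 0, "y": 0, "z": 0.095, "yaw": 0},
  {"x": 0, "y": 0, "z": 0.096, "yaw": 0},
  {"x": 0, "y": 0, "z": 0.096, "yaw": 0},
])

```text
clock: 25.8
tcp_pos: [436.9, -141.3, 6.1]
eef_rot: [2.18, 2.258, 0.001]
contact_force: [-0.2, 0.3, 0.4]
opening: 59.8
```

Emit:
step_arm([
  {"x": 0, "y": 0, "z": 0, "yaw": 0},
  {"x": 0, "y": 0, "z": 0, "yaw": 0},
  {"x": 0, "y": 0, "z": 0, "yaw": 0},
  {"x": 0, "y": 0, "z": 0, "yaw": 0},
  {"x": 0, "y": 0, "z": 0, "yaw": 0},
  {"x": 0, "y": 0, "z": 0, "yaw": 0},
], jaw=1, newtons=100)

```text
clock: 26.4
tcp_pos: [436.0, -140.9, 5.5]
eef_rot: [2.181, 2.259, 0.0]
contact_force: [-3.5, 1.3, 14.2]
opening: 15.3
```

```bash
python3 - <<'E'
from h import *
s,st=w('w23.png')
E
```

```text
t 26.4 tcp [ 436.  -140.9    5.5] phi 92.01 op 15.3 F [-3.5  1.3 14.2]
```

View pics/w23.png

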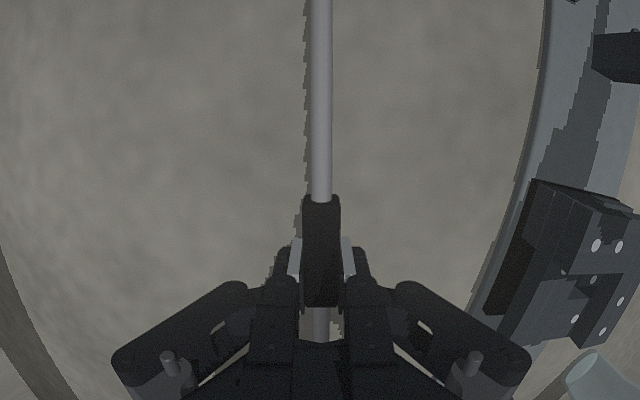

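```bash
python3 - <<'E'
from h import *
mv(585.9,-212,210,84.15)
E
```

```text
move x -0.0763 y 0.1474 z -0.2045 yaw 0.137  (phi now 92.01; end j6~67)
```

Emit:
step_arm([
  {"x": 0, "y": 0, "z": -0.03, "yaw": 0},
  {"x": 0, "y": 0, "z": -0.07, "yaw": 0},
  {"x": 0, "y": 0, "z": -0.12, "yaw": 0},
  {"x": 0, "y": 0, "z": -0.17, "yaw": 0},
  {"x": 0, "y": 0, "z": -0.204, "yaw": 0},
  {"x": -0.02, "y": 0.04, "z": -0.204, "yaw": 0.05},
  {"x": -0.045, "y": 0.08, "z": -0.204, "yaw": 0.1},
  {"x": -0.065, "y": 0.12, "z": -0.204, "yaw": 0.137},
  {"x": -0.076, "y": 0.147, "z": -0.204, "yaw": 0.137},
  {"x": -0.076, "y": 0.147, "z": -0.204, "yaw": 0.137},
  {"x": -0.076, "y": 0.147, "z": -0.204, "yaw": 0.137},
])

```text
clock: 27.55
tcp_pos: [585.0, -211.4, 207.4]
eef_rot: [-2.33, -2.104, 0.001]
contact_force: [-1.0, -0.4, -1.8]
opening: 14.6
```

```bash
python3 - <<'E'
from h import *
s,st=w('w24.png'); shot('side','s24.png'); im=cv2.imread('pics/s24.png'); crop(im,260,170,460,340,4,'s24c.png')
E
```

```text
t 27.55 tcp [ 585.  -211.4  207.4] phi 84.17 op 14.6 F [-1.  -0.4 -1.8]
```

View pics/w24.png

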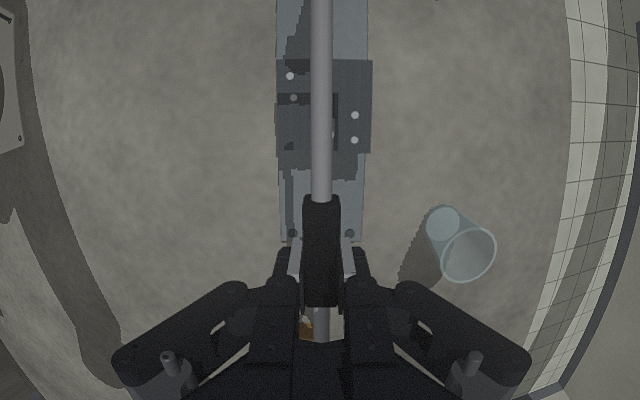

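View pics/s24c.png

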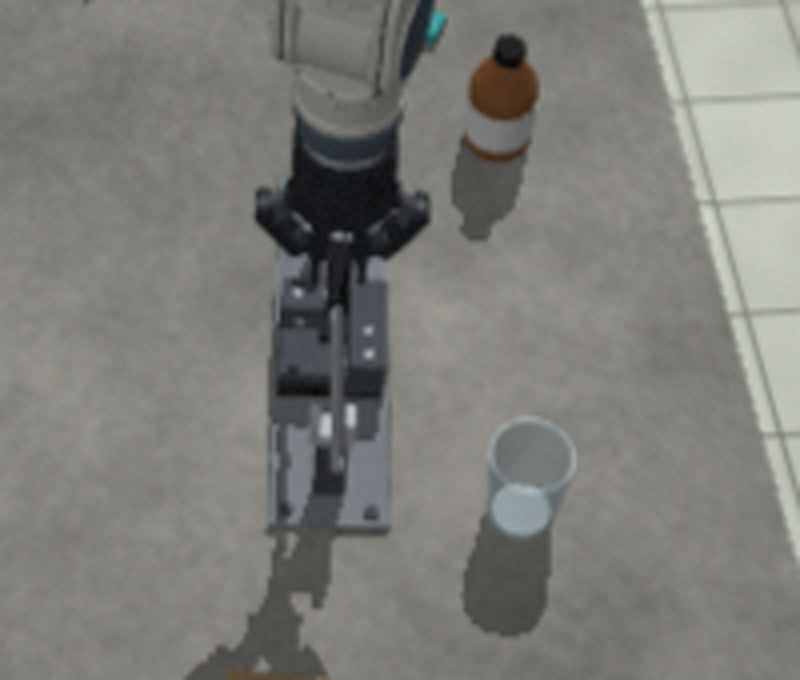

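```bash
python3 - <<'E'
from h import *
im=cv2.imread('pics/w24.png'); crop(im,260,0,390,130,5,'w24a.png'); crop(im,260,130,390,260,5,'w24b.png')
E
```

```text
(no output)
```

View pics/w24a.png

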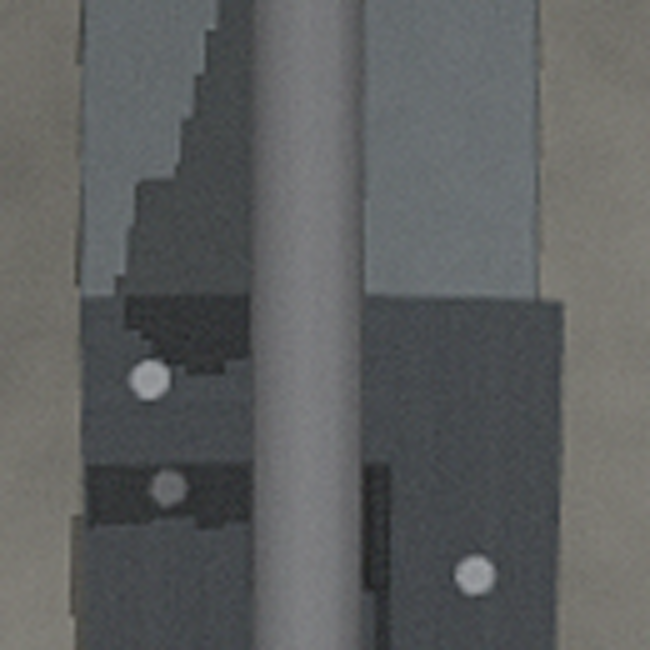

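View pics/w24b.png

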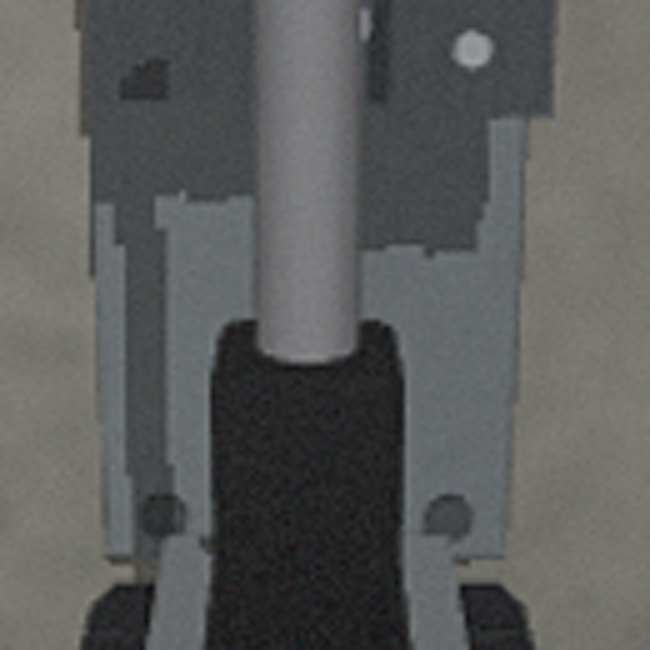

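```bash
python3 - <<'E'
from h import *
mv(586,-212,104.5,84.2)
E
```

```text
move x -0.0008 y 0.0018 z 0.1038 yaw -0.001  (phi now 84.17; end j6~67)
```

Emit:
step_arm([
  {"x": -0.001, "y": 0.0013, "z": 0.04, "yaw": 0},
  {"x": -0.001, "y": 0.0013, "z": 0.07, "yaw": 0},
  {"x": -0.001, "y": 0.0013, "z": 0.085, "yaw": 0},
  {"x": -0.001, "y": 0.0013, "z": 0.095, "yaw": 0},
  {"x": -0.001, "y": 0.0013, "z": 0.1035, "yaw": 0},
  {"x": -0.001, "y": 0.0013, "z": 0.1035, "yaw": 0},
  {"x": -0.001, "y": 0.0013, "z": 0.1035, "yaw": 0},
])

```text
clock: 28.35
tcp_pos: [586.5, -212.7, 105.7]
eef_rot: [2.331, 2.105, 0.001]
contact_force: [1.0, 0.5, -1.6]
opening: 14.8
```

```bash
python3 - <<'E'
from h import *
s,st=w('w25.png'); 
for i in range(3):
    st=read_state(); print(st['tcp_pos'].round(2)); snapshot('top')
t=shot('top','t25.png'); crop(t['image'],290,160,430,240,5.5,'t25c.png'); shot('side','s25.png'); im=cv2.imread('pics/s25.png'); crop(im,260,170,460,340,4,'s25c.png')
E
```

```text
t 28.35 tcp [ 586.5 -212.7  105.7] phi 84.16 op 14.8 F [ 1.   0.5 -1.6]
[ 586.68 -212.81  105.81]
[ 586.73 -212.79  105.78]
[ 586.7  -212.81  105.68]
```

View pics/w25.png

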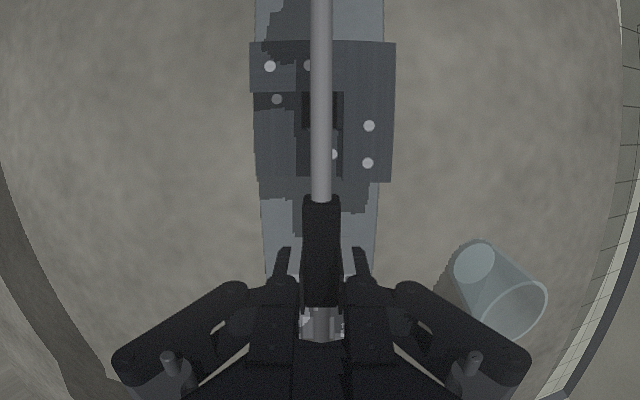

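View pics/t25c.png

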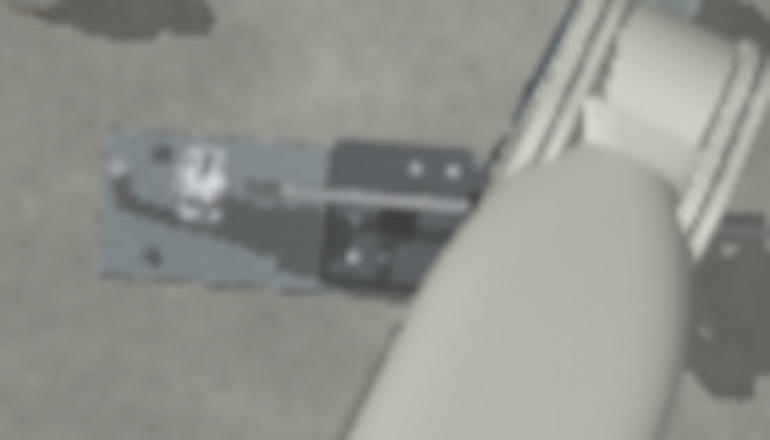

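View pics/s25c.png

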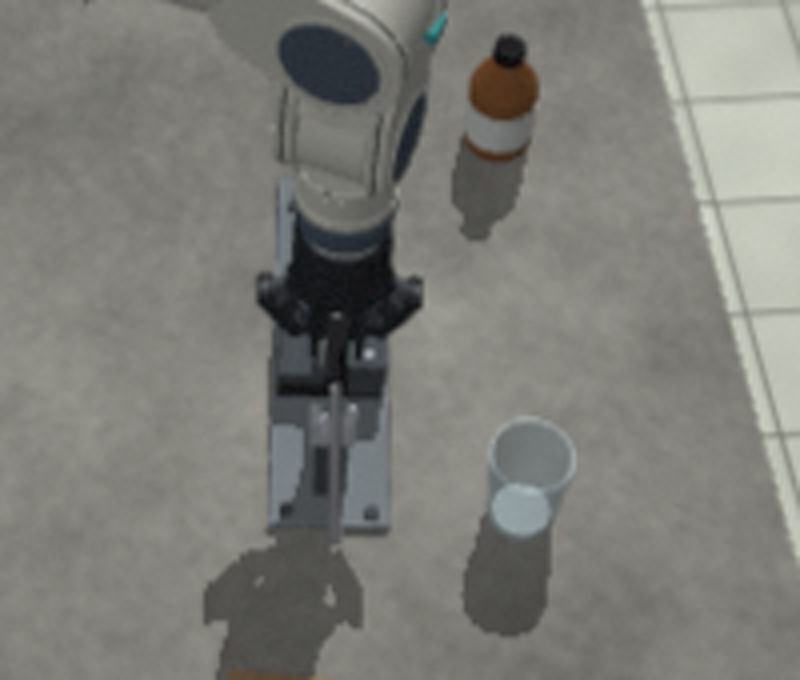

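Emit:
step_arm([
  {"x": 0, "y": -0.0005, "z": 0.001, "yaw": 0},
  {"x": 0.005, "y": -0.0005, "z": 0.001, "yaw": 0},
  {"x": 0.01, "y": -0.0005, "z": 0.001, "yaw": 0},
  {"x": 0.014, "y": -0.0005, "z": 0.001, "yaw": 0},
  {"x": 0.018, "y": -0.0005, "z": 0.001, "yaw": 0},
  {"x": 0.021, "y": -0.0005, "z": 0.001, "yaw": 0},
])

```text
clock: 29.25
tcp_pos: [588.0, -191.1, 103.8]
eef_rot: [-2.331, -2.106, -0.0]
contact_force: [-0.6, -0.4, -2.0]
opening: 15.5
```

```bash
python3 - <<'E'
from h import *
s,st=w('w26.png'); print(st['wrist_torque'].round(2))
t=shot('top','t26.png'); crop(t['image'],290,160,430,240,5.5,'t26c.png')
d=st['tcp_pos'][:2]-[592.8,-144.4]; u=np.array([.1021,.9948]); print('rack y',d@u,'lat',d@[.9948,-.1021])
E
```

```text
t 29.25 tcp [ 588.  -191.1  103.8] phi 84.18 op 15.5 F [-0.6 -0.4 -2. ]
[0.   0.05 0.04]
rack y -46.95895172198613 lat 0.024598764177270034
```

View pics/t26c.png

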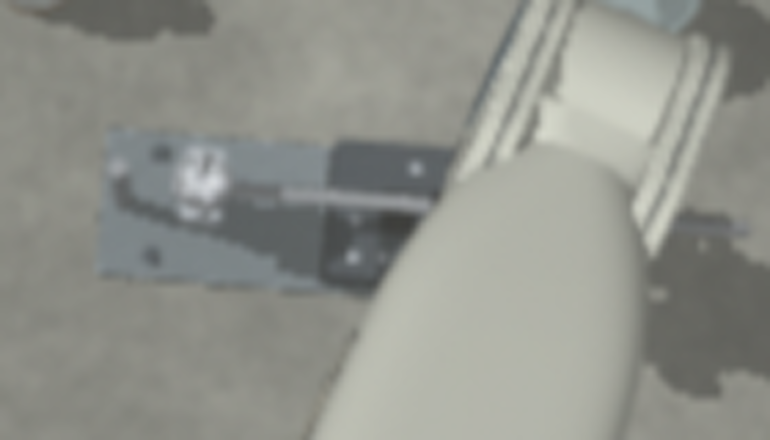

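```bash
python3 - <<'E'
from h import *
a=cv2.imread('pics/t25.png');b=cv2.imread('pics/t26.png')
f=lambda i:cv2.resize(cv2.convertScaleAbs(i[180:210,310:375],alpha=1.6),None,fx=12,fy=9,interpolation=cv2.INTER_LANCZOS4)
cv2.imwrite('pics/cmp.png',np.vstack([f(a),f(b)]))
t=snapshot('top')
for yc in (-68.7,-47): print(proj(t,[[592.8+.1021*(yc+170),-144.4+.9948*(yc+170),108]]))
E
```

```text
[[335.20582743 193.82182042]]
[[328.98622488 193.33137232]]
```

View pics/cmp.png

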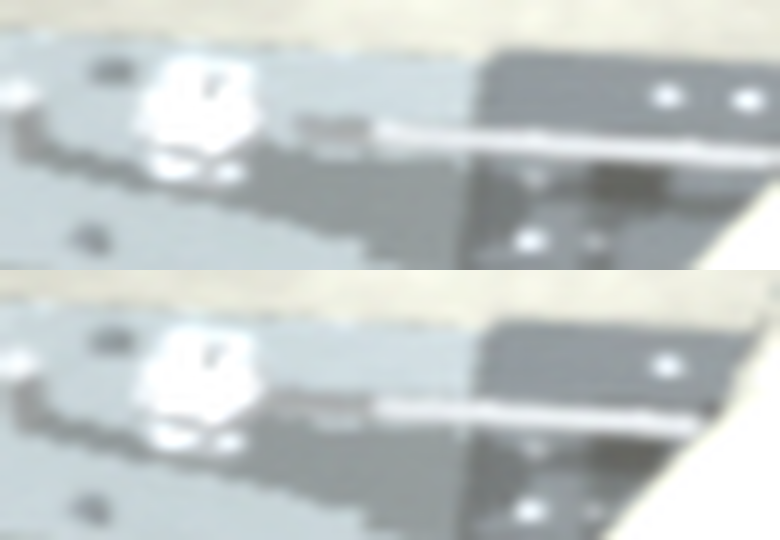

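View pics/w26.png

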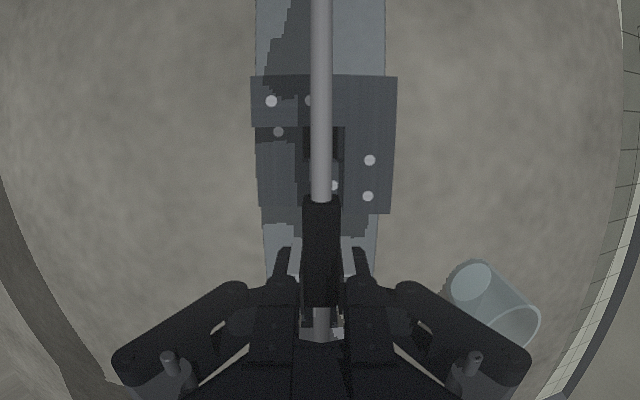

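Emit:
step_arm([
  {"x": 0.004, "y": 0, "z": 0, "yaw": 0},
  {"x": 0.008, "y": 0, "z": 0, "yaw": 0},
  {"x": 0.012, "y": 0, "z": 0, "yaw": 0},
])

```text
clock: 29.7
tcp_pos: [589.2, -179.4, 103.8]
eef_rot: [-2.332, -2.105, -0.0]
contact_force: [-0.7, -0.3, -1.9]
opening: 15.1
```

Emit:
step_arm([
  {"x": 0.004, "y": 0, "z": 0, "yaw": 0},
  {"x": 0.008, "y": 0, "z": 0, "yaw": 0},
  {"x": 0.012, "y": 0, "z": 0, "yaw": 0},
])

```text
clock: 30.0
tcp_pos: [590.4, -167.4, 103.8]
eef_rot: [2.332, 2.105, -0.0]
contact_force: [-0.3, 0.2, -2.8]
opening: 15.5
```

Emit:
step_arm([
  {"x": 0.004, "y": 0, "z": 0, "yaw": 0},
  {"x": 0.008, "y": 0, "z": 0, "yaw": 0},
  {"x": 0.011, "y": 0, "z": 0, "yaw": 0},
  {"x": 0.011, "y": 0, "z": 0, "yaw": 0},
])

```text
clock: 30.4
tcp_pos: [591.6, -156.4, 103.8]
eef_rot: [-2.331, -2.106, -0.0]
contact_force: [-0.2, -0.1, -2.7]
opening: 15.4
```

```bash
python3 - <<'E'
from h import *
s,st=w('w27.png'); print(st['wrist_torque'].round(2))
t=shot('top','t27.png'); f=lambda i:cv2.resize(cv2.convertScaleAbs(i[175:215,300:410],alpha=1.4),None,fx=7,fy=7,interpolation=cv2.INTER_LANCZOS4); cv2.imwrite('pics/t27c.png',f(t['image']))
d=st['tcp_pos'][:2]-[592.8,-144.4]; u=np.array([.1021,.9948]); print('rack y',d@u,'lat',d@[.9948,-.1021])
E
```

```text
t 30.4 tcp [ 591.6 -156.4  103.8] phi 84.18 op 15.4 F [-0.2 -0.1 -2.7]
[-0.01 -0.    0.01]
rack y -12.062638352251803 lat -0.006323743959849498
```

View pics/t27c.png

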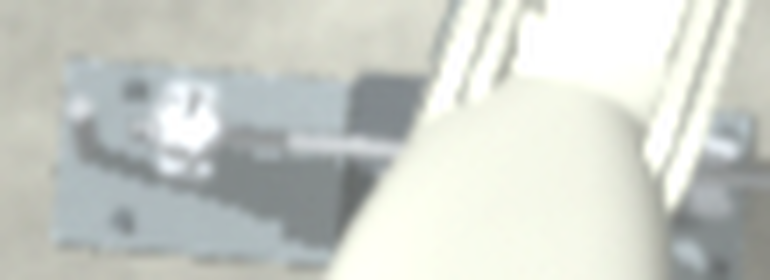

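View pics/w27.png

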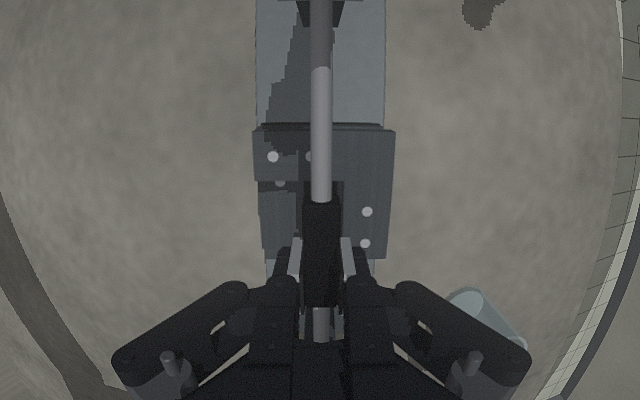

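Emit:
step_arm([
  {"x": 0.003, "y": 0, "z": 0.0005, "yaw": 0},
  {"x": 0.003, "y": 0, "z": 0.0015, "yaw": 0},
  {"x": 0.003, "y": 0, "z": 0.002, "yaw": 0},
  {"x": 0.003, "y": 0, "z": 0.002, "yaw": 0},
])

```text
clock: 30.9
tcp_pos: [591.8, -153.9, 101.7]
eef_rot: [-2.332, -2.105, 0.0]
contact_force: [0.4, -0.9, -2.2]
opening: 15.0
```

```bash
python3 - <<'E'
from h import *
s,st=w('w28.png'); print(st['wrist_torque'].round(2))
E
```

```text
t 30.9 tcp [ 591.8 -153.9  101.7] phi 84.15 op 15.0 F [ 0.4 -0.9 -2.2]
[ 0.03 -0.    0.06]
```

Emit:
step_arm([
  {"x": 0, "y": 0, "z": 0.0005, "yaw": 0},
  {"x": 0, "y": 0, "z": 0.001, "yaw": 0},
  {"x": 0, "y": 0, "z": 0.001, "yaw": 0},
])

```text
clock: 31.25
tcp_pos: [591.9, -154.0, 101.5]
eef_rot: [2.331, 2.105, 0.0]
contact_force: [-2.4, 1.1, 5.5]
opening: 15.3
```

```bash
python3 - <<'E'
from h import *
s,st=w('w28.png'); print(st['wrist_torque'].round(2))
E
```

```text
t 31.25 tcp [ 591.9 -154.   101.5] phi 84.15 op 15.3 F [-2.4  1.1  5.5]
[ 0.12  0.47 -0.02]
```

Emit:
step_arm([
  {"x": 0, "y": 0, "z": 0, "yaw": 0},
  {"x": 0, "y": 0, "z": 0, "yaw": 0},
  {"x": 0, "y": 0, "z": 0, "yaw": 0},
  {"x": 0, "y": 0, "z": 0, "yaw": 0},
  {"x": 0, "y": 0, "z": -0.02, "yaw": 0},
  {"x": 0, "y": 0, "z": -0.06, "yaw": 0},
  {"x": 0, "y": 0, "z": -0.11, "yaw": 0},
  {"x": 0, "y": 0, "z": -0.11, "yaw": 0},
], jaw=-0.4)

```text
clock: 32.1
tcp_pos: [594.0, -154.7, 217.6]
eef_rot: [2.325, 2.099, 0.007]
contact_force: [-0.1, 0.5, -0.2]
opening: 59.9
```

```bash
python3 - <<'E'
from h import *
s,st=w('w29.png'); shot('side','s29.png'); im=cv2.imread('pics/s29.png'); crop(im,290,170,420,320,4,'s29c.png'); mv(690,-60,215,174.2)
E
```

```text
t 32.1 tcp [ 594.  -154.7  217.6] phi 84.16 op 59.9 F [-0.1  0.5 -0.2]
move x 0.1035 y 0.0876 z -0.0031 yaw -1.572  (phi now 84.16; end j6~-8)
```

View pics/w29.png

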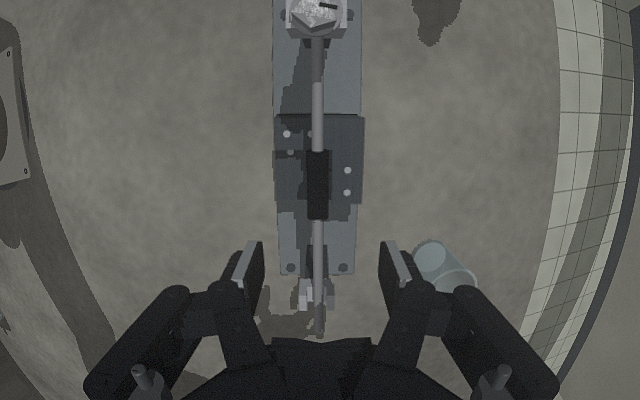

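View pics/s29c.png

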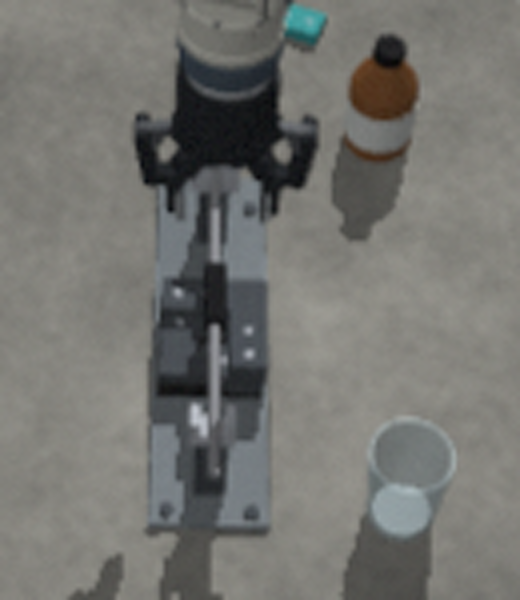

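```bash
python3 - <<'E'
from h import *
mv(605.9,-15.2,215,133)
E
```

```text
move x 0.1395 y -0.0006 z -0.0031 yaw -0.852  (phi now 84.16; end j6~37)
```

Emit:
step_arm([
  {"x": 0.05, "y": 0, "z": -0.003, "yaw": -0.15},
  {"x": 0.1, "y": 0, "z": -0.003, "yaw": -0.3},
  {"x": 0.1395, "y": -0.0005, "z": -0.003, "yaw": -0.45},
  {"x": 0.1395, "y": -0.0005, "z": -0.003, "yaw": -0.6},
  {"x": 0.1395, "y": -0.0005, "z": -0.003, "yaw": -0.75},
  {"x": 0.1395, "y": -0.0005, "z": -0.003, "yaw": -0.852},
  {"x": 0.1395, "y": -0.0005, "z": -0.003, "yaw": -0.852},
  {"x": 0.1395, "y": -0.0005, "z": -0.003, "yaw": -0.852},
], jaw=-0.05)

```text
clock: 33.0
tcp_pos: [605.2, -15.0, 212.6]
eef_rot: [-1.257, -2.877, 0.001]
contact_force: [0.3, -0.3, -0.3]
opening: 44.8
```

```bash
python3 - <<'E'
from h import *
s,st=w('w30.png'); crop(s['image'],250,130,400,260,5,'w30c.png')
E
```

```text
t 33.0 tcp [605.2 -15.  212.6] phi 132.79 op 44.8 F [ 0.3 -0.3 -0.3]
```

View pics/w30.png

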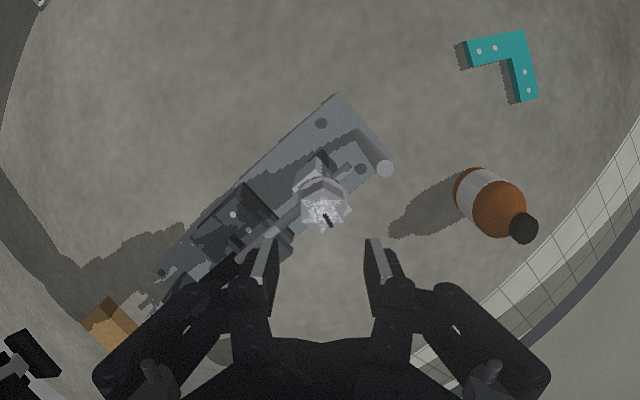

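View pics/w30c.png

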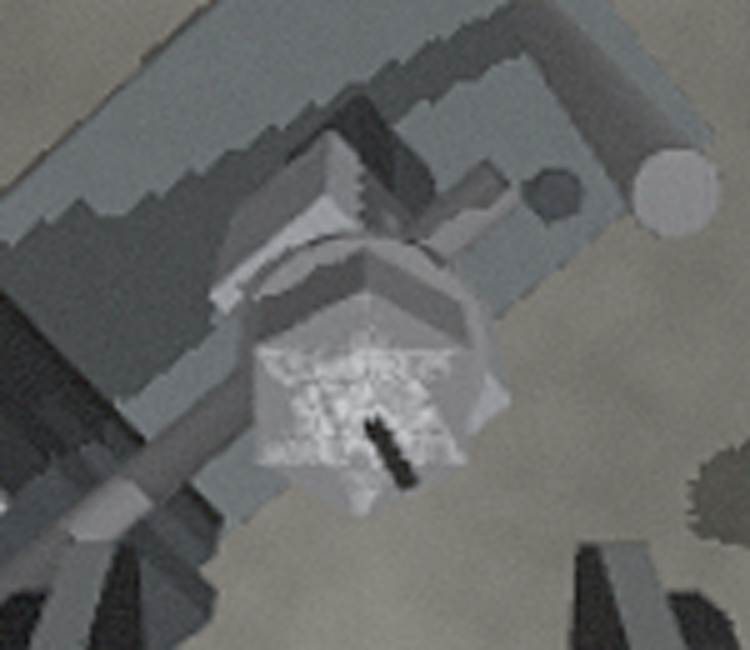

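```bash
python3 - <<'E'
from h import *
st=read_state(); s=snapshot('wrist')
h=at(s,np.array([(367,292),(465,347),(466,463),(361,517),(257,464),(256,348)])/5+[250,130],156,st); print(h.mean(0)); Rt=R.from_rotvec(st['eef_rot']).as_matrix(); print(((h-st['tcp_pos'])@Rt).round(1),((h.mean(0)-st['tcp_pos'])@Rt).round(1))
r=at(s,np.array([(490,165),(508,187),(420,240),(500,176)])/5+[250,130],105,st)[:,:2]; d=r-[592.8,-144.4]; print('rod tip rack y',(d@[.1021,.9948]).round(1),'x',(d@[.9948,-.1021]).round(1))
mv(605.9,-15.2,144,132.8)
E
```

```text
[606.27549229 -15.36714692 156.        ]
[[ 15.8   1.2  56.9]
 [  7.9  14.7  56.9]
 [ -9.5  15.3  56.9]
 [-18.    0.5  56.9]
 [ -9.7 -14.2  56.9]
 [  7.7 -14.   56.9]] [-0.9  0.6 56.9]
rod tip rack y [160.6 160.4 143.3 160.6] x [-2.5  2.4 -0.3  0. ]
move x -0.0004 y 0.0004 z 0.0691 yaw 0.000  (phi now 132.82; end j6~37)
```

Emit:
step_arm([
  {"x": -0.0005, "y": 0.0005, "z": 0.03, "yaw": 0},
  {"x": -0.0005, "y": 0.0005, "z": 0.055, "yaw": 0},
  {"x": -0.0005, "y": 0.0005, "z": 0.066, "yaw": 0},
  {"x": -0.0005, "y": 0.0005, "z": 0.071, "yaw": 0},
  {"x": -0.0005, "y": 0.0005, "z": 0.071, "yaw": 0},
])

```text
clock: 33.6
tcp_pos: [606.3, -15.2, 142.8]
eef_rot: [-1.254, -2.88, 0.0]
contact_force: [0.6, -0.1, 0.3]
opening: 44.8
```

Emit:
step_arm([
  {"x": 0, "y": 0, "z": 0, "yaw": 0},
  {"x": 0, "y": 0, "z": 0, "yaw": 0},
  {"x": 0, "y": 0, "z": 0, "yaw": 0},
  {"x": 0, "y": 0, "z": 0, "yaw": 0},
], jaw=1, newtons=60)

```text
clock: 34.0
tcp_pos: [606.6, -15.4, 144.2]
eef_rot: [1.253, 2.879, -0.0]
contact_force: [-2.2, -1.5, 6.2]
opening: 28.4
```

```bash
python3 - <<'E'
from h import *
s,st=w('w31.png'); print(st['wrist_torque'].round(2))
E
```

```text
t 34.0 tcp [606.6 -15.4 144.2] phi 132.95 op 28.4 F [-2.2 -1.5  6.2]
[-0.37  0.56 -0.09]
```

View pics/w31.png

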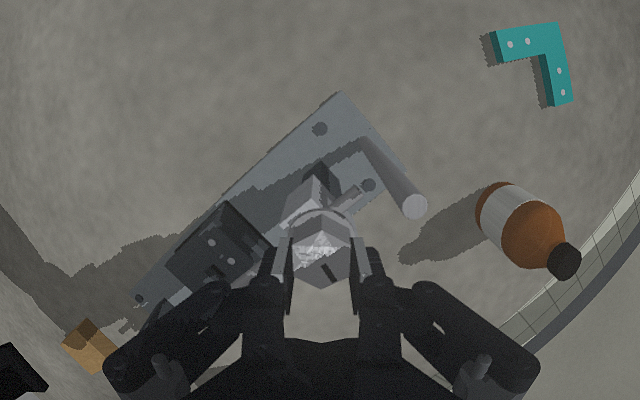

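Emit:
step_arm([
  {"x": 0, "y": 0, "z": 0, "yaw": 0.1},
  {"x": 0, "y": 0, "z": 0, "yaw": 0.2},
  {"x": 0, "y": 0, "z": 0, "yaw": 0.3},
  {"x": 0, "y": 0, "z": 0, "yaw": 0.4},
  {"x": 0, "y": 0, "z": 0, "yaw": 0.5},
])

```text
clock: 34.55
tcp_pos: [605.9, -15.7, 144.2]
eef_rot: [1.932, 2.476, -0.001]
contact_force: [-6.8, -4.2, 8.5]
opening: 28.3
```

```bash
python3 - <<'E'
from h import *
s,st=w('w32.png'); print(st['wrist_torque'].round(2))
E
```

```text
t 34.55 tcp [605.9 -15.7 144.2] phi 104.07 op 28.3 F [-6.8 -4.2  8.5]
[-0.82  1.33  0.12]
```

View pics/w32.png

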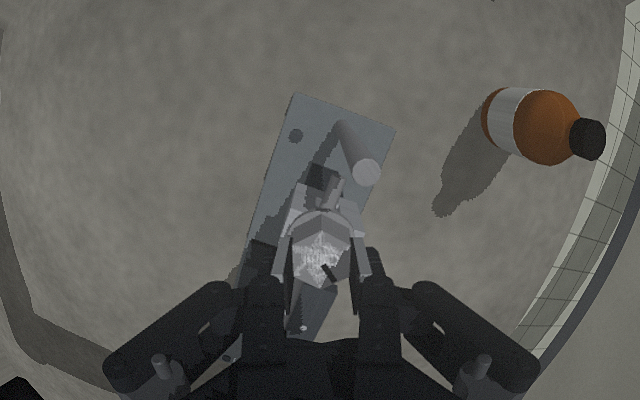

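Emit:
step_arm([
  {"x": 0, "y": 0, "z": 0, "yaw": 0.1},
  {"x": 0, "y": 0, "z": 0, "yaw": 0.2},
  {"x": 0, "y": 0, "z": 0, "yaw": 0.3},
  {"x": 0, "y": 0, "z": 0, "yaw": 0.4},
  {"x": 0, "y": 0, "z": 0, "yaw": 0.5},
  {"x": 0, "y": 0, "z": 0, "yaw": 0.55},
  {"x": 0, "y": 0, "z": 0, "yaw": 0.55},
])

```text
clock: 35.3
tcp_pos: [605.2, -15.7, 144.2]
eef_rot: [2.53, 1.861, -0.002]
contact_force: [-10.2, -3.8, 10.0]
opening: 28.2
```

```bash
python3 - <<'E'
from h import *
s,st=w('w33.png'); print(st['wrist_torque'].round(2))
E
```

```text
t 35.3 tcp [605.2 -15.7 144.2] phi 72.67 op 28.2 F [-10.2  -3.8  10. ]
[-0.69  1.95 -0.06]
```

Emit:
step_arm([
  {"x": 0, "y": 0, "z": 0, "yaw": 0},
  {"x": 0, "y": 0, "z": 0, "yaw": 0},
  {"x": 0, "y": 0, "z": 0, "yaw": 0},
  {"x": 0, "y": 0, "z": 0, "yaw": -0.14},
  {"x": 0, "y": 0, "z": 0, "yaw": -0.28},
  {"x": 0, "y": 0, "z": 0, "yaw": -0.42},
  {"x": 0, "y": 0, "z": 0, "yaw": -0.56},
  {"x": 0, "y": 0, "z": 0, "yaw": -0.7},
  {"x": 0, "y": 0, "z": 0, "yaw": -0.84},
  {"x": 0, "y": 0, "z": 0, "yaw": -0.98},
  {"x": 0, "y": 0, "z": 0, "yaw": -1.048},
  {"x": 0, "y": 0, "z": 0, "yaw": -1.048},
  {"x": 0, "y": 0, "z": 0, "yaw": -1.048},
], jaw=-0.05)

```text
clock: 36.65
tcp_pos: [606.4, -15.0, 142.8]
eef_rot: [1.259, 2.878, 0.0]
contact_force: [0.4, 0.1, 0.9]
opening: 45.0
```

```bash
python3 - <<'E'
from h import *
s,st=w('w34.png'); print(st['wrist_torque'].round(2)); crop(s['image'],230,190,410,340,4,'w34c.png')
E
```

```text
t 36.65 tcp [606.4 -15.  142.8] phi 132.73 op 45.0 F [0.4 0.1 0.9]
[0.02 0.02 0.04]
```

View pics/w34c.png

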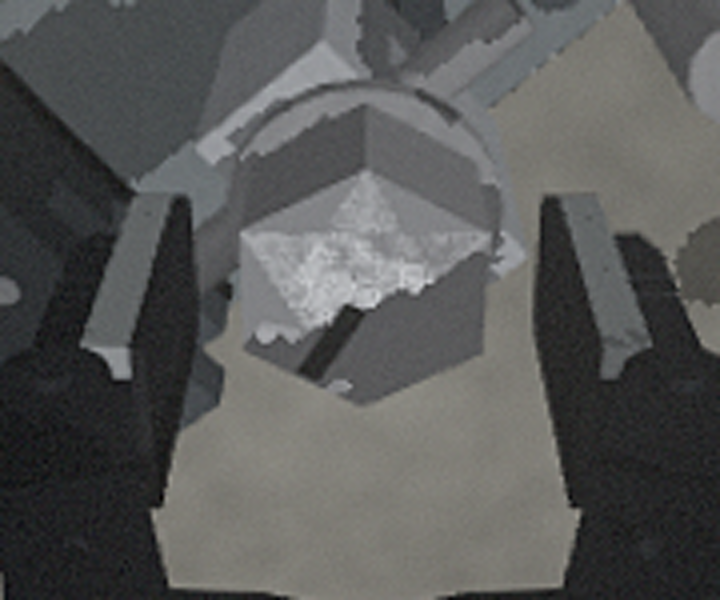

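Emit:
step_arm([
  {"x": 0, "y": 0, "z": 0, "yaw": 0},
  {"x": 0, "y": 0, "z": 0, "yaw": 0},
  {"x": 0, "y": 0, "z": 0, "yaw": 0},
  {"x": 0, "y": 0, "z": 0, "yaw": 0},
  {"x": 0, "y": 0, "z": 0, "yaw": 0.1},
  {"x": 0, "y": 0, "z": 0, "yaw": 0.2},
  {"x": 0, "y": 0, "z": 0, "yaw": 0.3},
  {"x": 0, "y": 0, "z": 0, "yaw": 0.4},
  {"x": 0, "y": 0, "z": 0, "yaw": 0.5},
  {"x": 0, "y": 0, "z": 0, "yaw": 0.6},
  {"x": 0, "y": 0, "z": 0, "yaw": 0.7},
  {"x": 0, "y": 0, "z": 0, "yaw": 0.8},
  {"x": 0, "y": 0, "z": 0, "yaw": 0.9},
  {"x": 0, "y": 0, "z": 0, "yaw": 1.0},
  {"x": 0, "y": 0, "z": 0, "yaw": 1.05},
  {"x": 0, "y": 0, "z": 0, "yaw": 1.05},
], jaw=1)

```text
clock: 38.3
tcp_pos: [605.2, -15.3, 143.1]
eef_rot: [-2.532, -1.859, 0.003]
contact_force: [-6.5, -2.1, 7.1]
opening: 28.2
```

Emit:
step_arm([
  {"x": 0, "y": 0, "z": 0, "yaw": 0},
  {"x": 0, "y": 0, "z": 0, "yaw": 0},
  {"x": 0, "y": 0, "z": 0, "yaw": 0},
  {"x": 0, "y": 0, "z": 0, "yaw": -0.14},
  {"x": 0, "y": 0, "z": 0, "yaw": -0.28},
  {"x": 0, "y": 0, "z": 0, "yaw": -0.42},
  {"x": 0, "y": 0, "z": 0, "yaw": -0.56},
  {"x": 0, "y": 0, "z": 0, "yaw": -0.7},
  {"x": 0, "y": 0, "z": 0, "yaw": -0.84},
  {"x": 0, "y": 0, "z": 0, "yaw": -0.98},
  {"x": 0, "y": 0, "z": 0, "yaw": -1.048},
  {"x": 0, "y": 0, "z": 0, "yaw": -1.048},
  {"x": 0, "y": 0, "z": 0, "yaw": -1.048},
], jaw=-0.05)

```text
clock: 39.6
tcp_pos: [606.3, -15.0, 142.7]
eef_rot: [-1.262, -2.877, -0.0]
contact_force: [-0.0, 0.7, -0.5]
opening: 45.1
```

```bash
python3 - <<'E'
from h import *
s,st=w('w35.png'); print(st['wrist_torque'].round(2)); crop(s['image'],230,190,410,340,4,'w35c.png')
l=at(s,np.array([(0,0)])+[230,190],156,st)
E
```

```text
t 39.6 tcp [606.3 -15.  142.7] phi 132.61 op 45.1 F [-0.   0.7 -0.5]
[-0.01  0.02  0.02]
```

View pics/w35c.png

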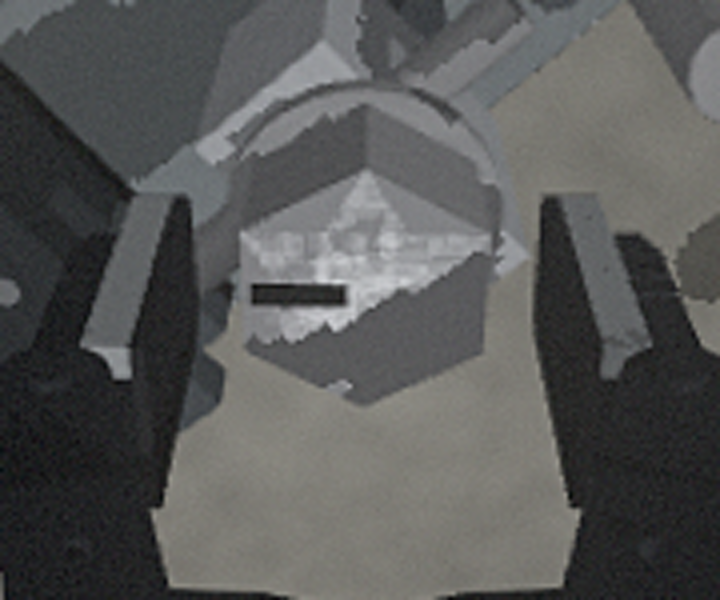

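Emit:
step_arm([
  {"x": 0, "y": 0, "z": 0, "yaw": 0},
  {"x": 0, "y": 0, "z": 0, "yaw": 0},
  {"x": 0, "y": 0, "z": 0, "yaw": 0},
  {"x": 0, "y": 0, "z": 0, "yaw": 0},
  {"x": 0, "y": 0, "z": 0, "yaw": 0.1},
  {"x": 0, "y": 0, "z": 0, "yaw": 0.2},
  {"x": 0, "y": 0, "z": 0, "yaw": 0.3},
  {"x": 0, "y": 0, "z": 0, "yaw": 0.4},
  {"x": 0, "y": 0, "z": 0, "yaw": 0.5},
  {"x": 0, "y": 0, "z": 0, "yaw": 0.6},
  {"x": 0, "y": 0, "z": 0, "yaw": 0.7},
  {"x": 0, "y": 0, "z": 0, "yaw": 0.75},
  {"x": 0, "y": 0, "z": 0, "yaw": 0.8},
  {"x": 0, "y": 0, "z": 0, "yaw": 0.8},
], jaw=1)

```text
clock: 41.05
tcp_pos: [605.5, -15.4, 143.0]
eef_rot: [-2.283, -2.158, 0.002]
contact_force: [-5.1, -2.2, 6.4]
opening: 28.6
```

```bash
python3 - <<'E'
from h import *
s,st=w('w36.png'); print(st['wrist_torque'].round(2))
E
```

```text
t 41.05 tcp [605.5 -15.4 143. ] phi 86.78 op 28.6 F [-5.1 -2.2  6.4]
[-0.31  1.17 -0.16]
```

Emit:
step_arm([
  {"x": 0, "y": 0, "z": 0, "yaw": 0.03},
  {"x": 0, "y": 0, "z": 0, "yaw": 0.06},
  {"x": 0, "y": 0, "z": 0, "yaw": 0.06},
])

```text
clock: 41.4
tcp_pos: [605.4, -15.4, 143.0]
eef_rot: [-2.345, -2.091, 0.002]
contact_force: [-4.7, -2.6, 7.3]
opening: 28.4
```

```bash
python3 - <<'E'
from h import *
s,st=w('w37.png'); print(st['wrist_torque'].round(2))
E
```

```text
t 41.4 tcp [605.4 -15.4 143. ] phi 83.44 op 28.4 F [-4.7 -2.6  7.3]
[-0.47  1.28  0.58]
```

Emit:
step_arm([
  {"x": 0, "y": 0, "z": 0, "yaw": 0.03},
  {"x": 0, "y": 0, "z": 0, "yaw": 0.05},
  {"x": 0, "y": 0, "z": 0, "yaw": 0.05},
])

```text
clock: 41.75
tcp_pos: [605.3, -15.8, 143.0]
eef_rot: [2.395, 2.032, -0.004]
contact_force: [-7.2, -4.7, 7.0]
opening: 28.3
```

```bash
python3 - <<'E'
from h import *
s,st=w('w37.png'); print(st['wrist_torque'].round(2))
E
```

```text
t 41.75 tcp [605.3 -15.8 143. ] phi 80.63 op 28.3 F [-7.2 -4.7  7. ]
[-1.03  1.4   1.24]
```

Emit:
step_arm([
  {"x": 0, "y": 0, "z": 0, "yaw": 0},
  {"x": 0, "y": 0, "z": 0, "yaw": 0},
  {"x": 0, "y": 0, "z": 0, "yaw": 0},
  {"x": 0, "y": 0, "z": -0.02, "yaw": 0},
  {"x": 0, "y": 0, "z": -0.06, "yaw": 0},
  {"x": 0, "y": 0, "z": -0.08, "yaw": 0},
  {"x": 0, "y": 0, "z": -0.08, "yaw": 0},
], jaw=-0.05)

```text
clock: 42.5
tcp_pos: [607.6, -15.1, 226.0]
eef_rot: [2.393, 2.03, 0.006]
contact_force: [0.9, -0.2, -0.2]
opening: 44.9
```

```bash
python3 - <<'E'
from h import *
s,st=w('w38.png'); crop(s['image'],240,130,420,270,4,'w38c.png')
E
```

```text
t 42.5 tcp [607.6 -15.1 226. ] phi 80.61 op 44.9 F [ 0.9 -0.2 -0.2]
```

View pics/w38c.png

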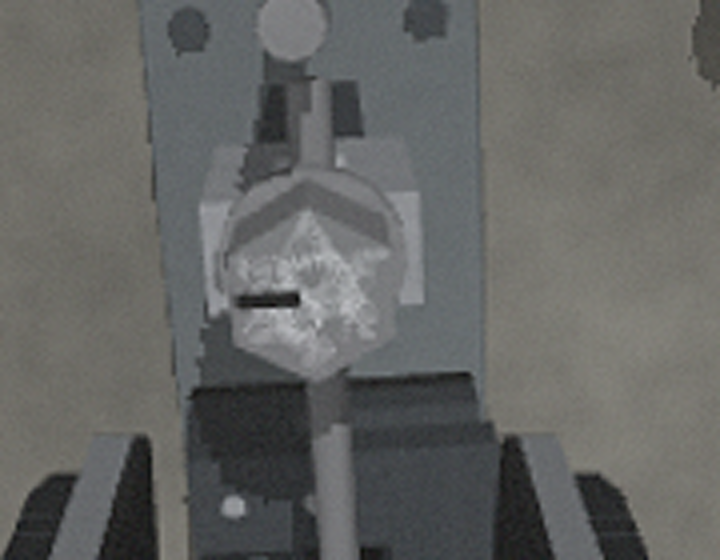

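```bash
python3 - <<'E'
from h import *
mv(680,-110,240,174.2)
E
```

```text
move x -0.0817 y 0.0876 z -0.0161 yaw -1.634  (phi now 80.60; end j6~-12)
```

Emit:
step_arm([
  {"x": 0, "y": 0.02, "z": -0.016, "yaw": 0},
  {"x": -0.082, "y": 0.088, "z": -0.016, "yaw": -1.634},
  {"x": -0.082, "y": 0.088, "z": -0.016, "yaw": -1.634},
  {"x": -0.082, "y": 0.088, "z": -0.016, "yaw": -1.634},
  {"x": -0.082, "y": 0.088, "z": -0.016, "yaw": -1.634},
  {"x": -0.082, "y": 0.088, "z": -0.016, "yaw": -1.634},
  {"x": -0.082, "y": 0.088, "z": -0.016, "yaw": -1.634},
  {"x": -0.082, "y": 0.088, "z": -0.016, "yaw": -1.634},
  {"x": -0.082, "y": 0.088, "z": -0.016, "yaw": -1.634},
  {"x": -0.082, "y": 0.088, "z": -0.016, "yaw": -1.634},
  {"x": -0.082, "y": 0.088, "z": -0.016, "yaw": -1.634},
  {"x": -0.082, "y": 0.088, "z": -0.016, "yaw": -1.634},
  {"x": -0.082, "y": 0.088, "z": -0.016, "yaw": -1.634},
  {"x": -0.082, "y": 0.088, "z": -0.016, "yaw": -1.634},
])

```text
clock: 43.95
tcp_pos: [679.5, -110.2, 237.6]
eef_rot: [-0.164, -3.136, -0.001]
contact_force: [0.3, -0.1, -0.8]
opening: 44.4
```

```bash
python3 - <<'E'
from h import *
s,st=w('w39.png'); crop(s['image'],140,20,560,180,1.9,'w39c.png'); shot('top','t39.png'); shot('side','s39.png')
E
```

```text
t 43.95 tcp [ 679.5 -110.2  237.6] phi 174.0 op 44.4 F [ 0.3 -0.1 -0.8]
```

View pics/w39c.png

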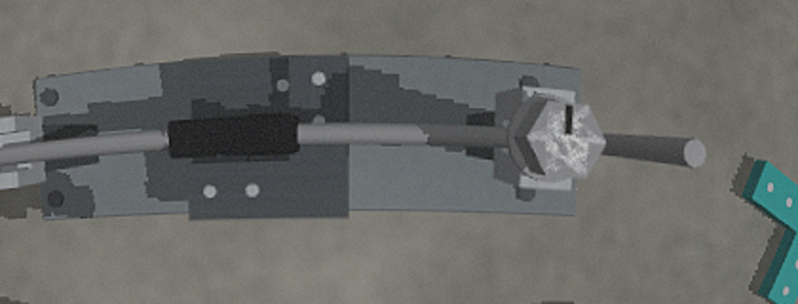

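View pics/t39.png

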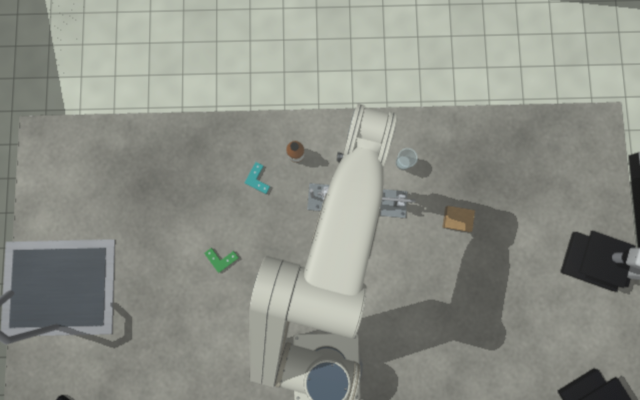

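View pics/s39.png

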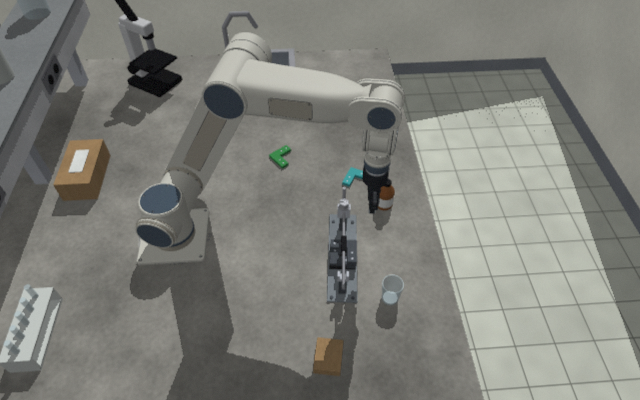

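```bash
python3 -c "
from station import job_done; print(job_done())"
```

```text
the job is handed in; nothing more can be done
None
```

The job is done and handed in at about 44 s of the 210 s allowed. All three parts were done in the order asked, and my last checks showed nothing wrong.

- **Plates:** Three dark grey plates were present. They are piled flat and square on the rubber seat, each turned half round from the one beneath. In the wrist pictures the plates lie within about 1 to 2 mm of the seat. The last plate had been knocked about 30 mm aside before I reached it, so I measured it again and picked it up from its new place.
- **Rod:** One end goes through the clamp block's hole and sticks out about 18 mm on the far side. The other end rests in the fork, so the rod lies across over the pile. It went in without touching the hole.
- **Screw:** I tightened it clockwise in three swings to its stop. The turning torque rose from about 0.12 to 1.24 N m there, and the dark line now points along rack -x.
- **Last pictures:** Pile, rod and screw are still in place. The bottle, beaker, slide box and the green and turquoise plates stand where they were, and the gripper is clear of everything.

Two small disagreements came up. The two close readings of the seat centre differed by about 1 mm, and the hex flats and the dark line put the screw's starting angle 2 to 4 degrees apart. Neither affected the result.

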